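Set a blank on the carving rest and lock the rest with its pin

TASK

Get the carving rest ready: lay the pale board blank gently (not dropped) and squarely on top of the pile of packing boards between the two end stops, and let go of it. Then take the green-handled locking pin from the tool block, put it through the slot in the sloping steel cover plate, feel along with its tip for the hole hidden behind the plate, and push it fully home until its handle meets the plate. Leave everything else on the bench where it is.

Things in the scene. Friction and masses are not known exactly. Their poses are not given: they have to be found in the camera images.
- rest: carving rest, fixed: dark wood base 175 x 315 x 12 mm (x, y, z; its centre at y = +22 mm). Origin on the bench surface, x away from the robot, y to its left, z up. On its right (y = -85 mm) lies the packing bed, on its left (y = +45 to +180 mm, x = -82 to +82 mm) the locking housing with the sloping cover plate, up to 130 mm high.
- bed_mid (a point): middle of the packing bed, 12 mm above the bench. The fixed pile of packing boards is centred here: 140 mm along the rest's x, 52 mm along y; its top is 25 to 56 mm above the bench (unknown: feel for it). Steel end stops, 7 mm thick, 30 mm wide in y, 70 mm high above the bench, stand 8 mm beyond its ends (inner faces at the rest's x = -78 and +78 mm). Long sides open.
- cover: sloping steel cover plate, 90 x 152 x 8 mm. Origin: centre of its slot on the outer face, 100 mm above the bench. z points out of the plate: up, leaning 35 degrees off vertical to the rest's right (-y), over the bed; x up the slope (to the left); y along the slot, level, towards the robot. The slot goes through the plate, 14 mm wide (x) and 62 mm long (y = -31 to +31 mm), edges chamfered 1.5 mm.
- behind_slot (a point): point 22 mm behind the slot's centre (cover z = -22 mm), on the flat face of a steel slide behind the cover. The slide is sprung along cover z: it yields from about 2 N on, 1 mm more per 0.8 N, at most 7 mm. On the slot's centre line (cover x = 0) it has a round hole, 13 mm in diameter, 30 mm deep, at cover y anywhere from -20 to +20 mm (unknown, hidden from above: feel for it).
- blank: pale lime-wood board, 140 x 52 x 25 mm (its x, y, z), 0.1 to 0.2 kg, lying flat on the bench. Origin: centre of its underside. Either end may point away on the pile.
- pin: locking pin, about 70 g, standing in a socket of the tool block. Origin: centre of the tip's end face, z towards the handle. Round steel shank 10 mm in diameter, z = 0 to 50 mm (1.8 mm chamfer at the tip), then a green square handle 22 x 22 mm, z = 50 to 96 mm, sides along its x and y, brass button to 100 mm. Fully home, the handle's end meets the cover and the tip lies 50 mm behind its outer face.
- pin_tip (a point): centre of the pin's tip end face (same point as the pin's origin)
- rack: fixed tool block of pale wood, 190 x 60 x 55 mm (x, y, z), origin: centre of its underside. Three sockets 13 x 13 mm at x = -60, 0 and +60 mm on its centre line; pin and two gouges hang in them by their handles, tips 5 mm above the bench. Which one stands where differs.
- gouge_a: loose bystander; leave it where it stands. Origin: centre of its underside. Gouge with round medium-brown handle, 24 mm in diameter, top 120 mm above the bench, in the tool block.
- gouge_b: loose bystander; leave it where it stands. Origin: centre of its underside. Gouge with round dark handle, 24 mm in diameter, top 120 mm above the bench, in the tool block.
- tin: loose bystander; leave it where it stands. Origin: centre of its underside. Brass-coloured wax tin with a pale lid, 70 mm in diameter, 45 mm high.
- jar: loose bystander; leave it where it stands. Origin: centre of its underside. Blue ceramic jar, 68 mm in diameter, 85 mm high.
- glue: loose bystander; leave it where it stands. Origin: centre of its underside. White glue bottle with red cap, 60 mm in diameter, 170 mm high.
- brush: loose bystander; leave it. Bench brush with wooden handle, green ferrule and grey bristles, lying flat, about 200 mm long.
- offcut: loose bystander; leave it where it stands. Origin: centre of its underside. Wood offcut, 70 x 35 x 25 mm.

How it is judged:
By the outcome, as a careful person would: the job done as asked, in the order asked, and still so for the second after the job is handed in, with the robot touching nothing.
It also fails if it takes over 72 s, if anything falls off the work surface, if the arm or the gripper's body presses on something with over 40 N, if the wrist force passes 120 N, or if a joint passes its speed limit or range.

ROBOT

A 7-joint arm with a two-finger parallel gripper is mounted at the origin on the work surface. World frame = base frame: x ahead of the robot, y to its left, z up, the work surface at z = 0. Lengths are in m, angles in rad, forces in N, time in s.
With the tool pointing down it reaches from about 0.4 to 0.85 m from the base axis. Payload 6.9 kg.
Tool frame: the origin (TCP) lies on the centre line of the jaws, within the pads' length; the fingertips stand 25 mm ahead of it and the grasp point (between the pads) lies 6 mm ahead of it; z points along the fingers, x is the direction in which the jaws open and shut, and the axes are right-handed (so a half turn about z gives the same grasp; the last joint's range is limited). The gripper opens to 85 mm and grips with 20 to 120 N. Pads are 22 mm wide; open, the fingers measure 114 mm over their backs; the gripper's body (76 mm by 85 mm) begins 54 mm behind the grasp point. The pads swing forward as they close: fully open they stand 13 mm farther back than shut.
Start: joints at [-1.091, 0.507, -0.238, 1.5, 0.126, 1.149, -0.155], TCP at [0.228, 0.582, 0.256] pointing down, gripper open.
Joint ranges: [-3.08, 3.08], [-0.24, 2.05], [-1.43, 1.35], [0, 2.5], [-1.52, 4.66], [0.17, 1.96], [-2.89, 2.89]. Speed limits (rad/s): [2.39, 2.39, 3.14, 3.14, 3.14, 3.14, 3.14].

INTERFACE

Orientations are given as a rotation vector (axis times angle).
In Python, from rig import manip, eyes, trace, mark_of gives the robot as it stands.
- The arm moves only by the tool play_rows, never from a script. Its argument "rows" is a list of rows, each a list of 5 numbers: the shift along the world's x, y, z in units of 30 mm (1.0 is 30 mm), then the turn about the world's z in units of 8 degrees (1.0 is 8 degrees), then the opening, from 0 (shut) to 1 (fully open). A call has 1 to 8 rows; each row is the pose to reach, as a shift and turn from the pose commanded when the call began; what a row does not reach only later rows make up. A row lasts 1/10 s, in which the tool goes at most 50 mm and 8.59 degrees, less where a joint would pass 70% of its speed; a pose out of reach is approached as far as the arm can. A call with a gripper value outside its range is refused whole. The fingers move at their own pace and stop on an object; the grip force is fixed at half the most. Time passes only in rows, so rows that repeat a pose let the fingers close. It gives the time, the measured TCP pose, the force and the opening at its end, in the units of the state.
- manip.read_state(): the state, without advancing time (a new reading comes with each control period).
- eyes.snapshot(name): name is "scene" or "side" or "wrist"; returns a dict with "pixels" (480x640x3 uint8, blue, green, red), "K" (3x3 intrinsics, pixels), "camera_from_world" (4x4, takes a point from world to camera coordinates). Camera axes: x right, y up, looking along -z (the intrinsics and any distortion apply to the point x, -y, -z); pixel columns grow to the right and rows downward; lengths in m; the calibration is good to about 2 mm. A picture is of the moment at which its call begins. There is no depth.
- manip.close_job(): hands the job in, once; it reports no verdict.
Trained networks look in a picture, given as the dict that the camera call returned (one of the last four; its "shot" number tells which), for a name from the list of things; names that differ only in an ending like _2 or _b are one class to them, and where a whole thing is asked for, a point or a joint stands for the part that bears it (a point fixed in the world has none). Each returns a list of dicts, best first, with "confidence" (0 to 1); they miss things now and then, are a little off and sometimes report something else, mostly with a low value. They report only what shows in the picture. A call takes as long as a camera call.
- trace(query, picture): "mask" (480x640 bool, what is visible of it) and "rect" ([left, top, right, bottom] in pixels, round what is visible of it).
- mark_of(query, picture): "at" ([row, column] in pixels: a listed point, or the origin of a listed thing).
The state is a dict: "t": time; "joint_positions": joint angles; "qd": joint speeds; "tau": joint torques, N m; "position": TCP position; "ee_rot": TCP orientation; "ft_force": force on the tool from outside, world axes, zero at the start; "ft_torque": the same for the moment, N m; "grip_width": finger opening in m.
Only numpy, scipy, OpenCV 4.12 (cv2) and the standard library are available. Lean on these libraries where they do the work, as an engineer would, in place of code of your own. Each camera call takes 0.05 s, during which the arm holds its last target.

## Working session

There is one attempt and no reset: what is moved stays moved. The work goes in short steps, Python scripts to look and compute and a tool call to move; the robot and the scene stay as the last step left them, time stands still between calls to the robot, and variables do not carry over. Pictures are saved under pics/ and viewed, and the job is handed in when it is done.

Besides the shell and the picture viewer there is one more tool, called after "Call:" by a JSON object that holds its "fn" and its "kwargs". play_rows: Moves the arm, as the interface text tells. Its arguments: {"type":"object","properties":{"rows":{"type":"array"}},"required":["rows"]}

```bash
ls -la; mkdir -p pics
cat > h.py <<'E'
import numpy as np, cv2, json
from rig import manip, eyes, trace, mark_of
def proj(p,s):
    c=s["camera_from_world"]@np.append(p,1.)
    u=s["K"]@np.array([c[0],-c[1],-c[2]]); return u[:2]/u[2]
def ray(rc,s):
    T=s["camera_from_world"];R=T[:3,:3];o=-R.T@T[:3,3]
    d=np.linalg.inv(s["K"])@np.array([rc[1],rc[0],1.]); d=R.T@np.array([d[0],-d[1],-d[2]]); return o,d/np.linalg.norm(d)
def onz(rc,s,z):
    o,d=ray(rc,s); return o+d*(z-o[2])/d[2]
def tri(rs):
    A=np.zeros((3,3));b=np.zeros(3)
    for o,d in rs:
        P=np.eye(3)-np.outer(d,d);A+=P;b+=P@o
    x=np.linalg.solve(A,b); return x,[float(np.linalg.norm(np.cross(x-o,d))) for o,d in rs]
E
python3 - <<'E'
from h import *
st=manip.read_state(); print({k:np.round(v,3).tolist() for k,v in st.items()})
S={}
for n in ["scene","side"]:
    s=eyes.snapshot(n); S[n]=s; cv2.imwrite(f"pics/{n}0.png",s["pixels"]); print(n,s.keys(), np.round(s["K"],1).tolist())
things=["rest","bed_mid","cover","behind_slot","blank","pin","pin_tip","rack","gouge_a","tin","jar","glue","brush","offcut"]
for q in things:
    r=[];
    for n in S:
        m=mark_of(q,S[n]); 
        print(q,n,[(np.round(x["at"],1).tolist(),round(x["confidence"],2)) for x in m[:3]])
        if m: r.append(ray(m[0]["at"],S[n]))
    if len(r)==2:
        x,e=tri(r); print("   ",np.round(x,4),np.round(e,4))
import pickle; pickle.dump(S,open("S0.pkl","wb"))
E
```

```text
total 12
drwxr-xr-x  3 agent agent 4096 Dec  7 15:44 .
drwxr-xr-x 23 root  root  4096 Dec  7 15:44 ..
drwxr-xr-x  2 agent agent 4096 Dec  7 15:44 pics
{'t': 0.0, 'joint_positions': [-1.091, 0.508, -0.238, 1.501, 0.126, 1.149, -0.155], 'qd': [0.001, 0.0, -0.001, -0.001, 0.0, 0.0, 0.002], 'tau': [0.0, -62.061, -2.186, -24.965, 0.013, 0.012, 0.0], 'position': [0.228, 0.581, 0.255], 'ee_rot': [2.595, 1.769, -0.002], 'ft_force': [0.379, 0.331, -0.987], 'ft_torque': [-0.012, 0.019, 0.002], 'grip_width': 0.085}
scene dict_keys(['pixels', 'K', 'camera_from_world', 'shot']) [[560.9, 0.0, 321.5], [0.0, 560.9, 238.1], [0.0, 0.0, 1.0]]
side dict_keys(['pixels', 'K', 'camera_from_world', 'shot']) [[514.7, 0.0, 319.1], [0.0, 514.7, 244.0], [0.0, 0.0, 1.0]]
rest scene [([281.4, 324.0], 0.73)]
rest side [([266.9, 304.4], 0.72)]
    [ 0.6117 -0.0727 -0.0051] [0.003 0.003]
bed_mid scene [([278.4, 293.3], 0.7), ([225.7, 256.4], 0.51)]
bed_mid side [([244.0, 314.4], 0.61)]
    [ 0.6024 -0.1424  0.0126] [0.0011 0.0011]
cover scene [([242.1, 364.3], 0.74)]
cover side [([254.9, 287.4], 0.81)]
    [0.6175 0
[... 420 characters left out ...]
.7], 0.88), ([242.7, 313.5], 0.62), ([212.2, 275.8], 0.32)]
gouge_a scene []
gouge_a side []
tin scene [([221.6, 310.1], 0.77)]
tin side [([283.1, 401.7], 0.6)]
    [ 0.3951 -0.0532 -0.0014] [0.003 0.003]
jar scene [([218.4, 353.5], 0.97), ([277.8, 294.6], 0.35)]
jar side [([321.6, 379.8], 0.78)]
    [ 0.4223  0.0638 -0.0021] [0.0055 0.0055]
glue scene [([334.4, 247.4], 0.95)]
glue side [([213.9, 275.2], 0.94)]
    [ 0.7322 -0.2701  0.004 ] [0.0004 0.0004]
brush scene [([322.0, 162.7], 0.91)]
brush side [([190.2, 322.7], 0.98)]
    [ 0.642  -0.4439 -0.0083] [0.0022 0.0022]
offcut scene [([221.5, 258.2], 0.73)]
offcut side [([247.2, 418.8], 0.86)]
    [ 0.3663 -0.186   0.0048] [0.0029 0.0029]
```

View pics/scene0.png

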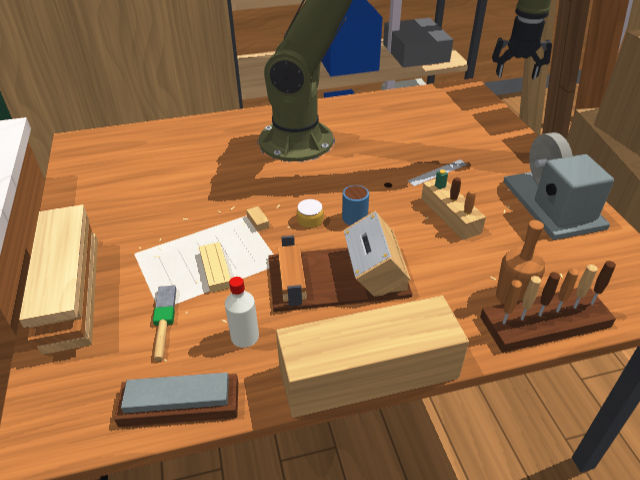

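View pics/side0.png

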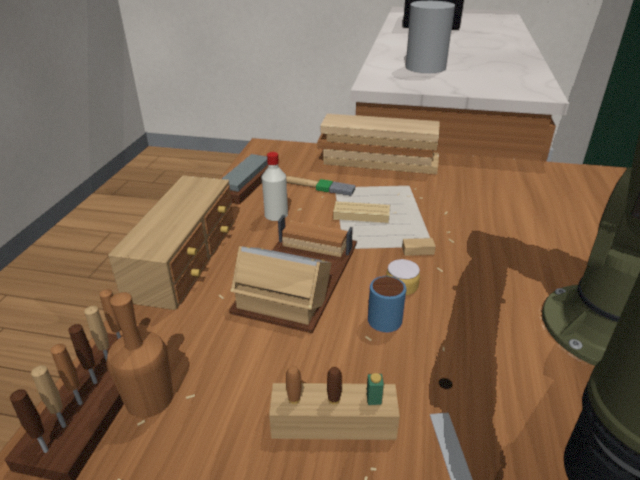

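```bash
cat >> h.py <<'E'
from scipy.optimize import minimize
def Rz(a): c,s=np.cos(a),np.sin(a); return np.array([[c,-s,0],[s,c,0],[0,0,1.]])
def boxpts(dx,dy,z0,z1,cx=0,cy=0):
    return np.array([[cx+a*dx/2,cy+b*dy/2,z] for a in(-1,1) for b in(-1,1) for z in(z0,z1)])
def sil(P,s,up=4):
    q=np.array([proj(p,s) for p in P])
    h=cv2.convexHull((q*16).astype(np.float32)).astype(np.int32)
    m=np.zeros((480,640),np.uint8); cv2.fillConvexPoly(m,h,255,lineType=cv2.LINE_AA,shift=4); return m.astype(float)/255
def fit(P,masks,shots,x0,z=0,steps=(.01,.01,.1)):
    Ms=[m.astype(float) for m in masks]
    def cost(v):
        W=P@Rz(v[2]).T+np.array([v[0],v[1],z]); c=0
        for m,s in zip(Ms,shots):
            r=sil(W,s); c+=1-np.minimum(r,m).sum()/np.maximum(r,m).sum()
        return c
    best=None
    for rep in range(3):
        x0=np.array(x0); sim=[x0]+[x0+np.eye(3)[i]*steps[i]/(2**rep) for i in range(3)]
        r=minimize(cost,x0,method="Nelder-Mead",options=dict(initial_simplex=np.array(sim),xatol=1e-5,fatol=1e-6)); x0=r.x
    return r.x,r.fun
E
python3 - <<'E'
from h import *
import pickle
S={n:eyes.snapshot(n) for n in ["scene","side"]}
pickle.dump(S,open("S1.pkl","wb")); M={}
for q in ["blank","rack","cover","rest","pin","bed_mid","tin","jar","gouge_a"]:
    for n in S:
        t=trace(q,S[n]); print(q,n,[(np.round(x["rect"]).tolist(),round(x["confidence"],2),int(x["mask"].sum())) for x in t[:4]])
        M[q,n]=t
pickle.dump(M,open("M1.pkl","wb"))
for n,r in [("scene",(120,180,500,330)),("side",(180,170,460,450))]:
    im=S[n]["pixels"].copy()
    for q,c in [("blank",(0,0,255)),("rack",(255,0,0)),("cover",(0,255,0)),("rest",(255,0,255)),("pin",(0,255,255))]:
        if M[q,n]:
            cs,_=cv2.findContours(M[q,n][0]["mask"].astype(np.uint8),cv2.RETR_EXTERNAL,cv2.CHAIN_APPROX_NONE); cv2.drawContours(im,cs,-1,c,1)
    a,b,c,d=r; o=im[b:d,a:c]; f=min(800/o.shape[1],600/o.shape[0]); cv2.imwrite(f"pics/m_{n}.png",cv2.resize(o,None,fx=f,fy=f,interpolation=cv2.INTER_NEAREST))
E
```

```text
blank scene [([200.0, 243.0, 232.0, 292.0], 0.79, 1051)]
blank side [([336.0, 202.0, 392.0, 222.0], 0.92, 1070), ([330.0, 365.0, 342.0, 405.0], 0.61, 536)]
rack scene [([417.0, 182.0, 486.0, 241.0], 0.79, 1898)]
rack side [([268.0, 383.0, 401.0, 440.0], 0.67, 6258)]
cover scene [([344.0, 214.0, 408.0, 295.0], 0.88, 3606)]
cover side [([263.0, 152.0, 286.0, 221.0], 0.54, 1295)]
rest scene [([264.0, 213.0, 410.0, 314.0], 0.64, 8433), ([227.0, 278.0, 258.0, 348.0], 0.52, 1713)]
rest side [([233.0, 212.0, 356.0, 333.0], 0.62, 8064), ([288.0, 177.0, 356.0, 196.0], 0.58, 646)]
pin scene [([437.0, 171.0, 449.0, 190.0], 0.68, 187)]
pin side [([364.0, 374.0, 383.0, 404.0], 0.88, 518)]
bed_mid scene [([270.0, 211.0, 414.0, 314.0], 0.67, 8207)]
bed_mid side [([227.0, 212.0, 359.0, 334.0], 0.66, 8017), ([384.0, 258.0, 423.0, 297.0], 0.61, 718)]
tin scene [([299.0, 201.0, 324.0, 230.0], 0.73, 633)]
tin side [([385.0, 259.0, 425.0, 296.0], 0.87, 703)]
jar scene [([343.0, 187.0, 370.0, 227.0], 0.73, 869)]
jar side [([367.0, 277.0, 407.0, 336.0], 0.92, 1807)]
gouge_a scene [([463.0, 192.0, 475.0, 216.0], 0.78, 206), ([451.0, 177.0, 460.0, 203.0], 0.58, 197)]
gouge_a side [([328.0, 364.0, 343.0, 407.0], 0.97, 504), ([288.0, 366.0, 306.0, 410.0], 0.73, 519)]
```

View pics/m_scene.png

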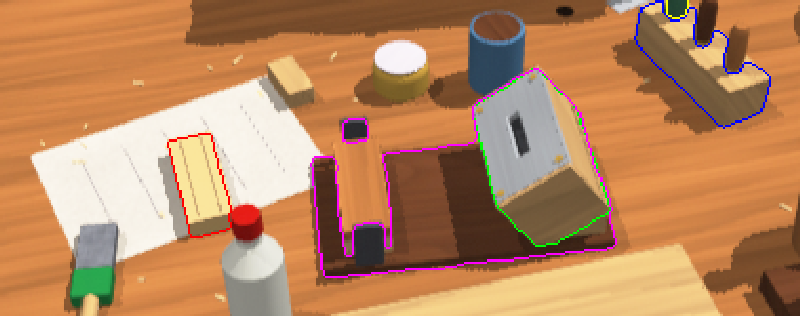

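View pics/m_side.png

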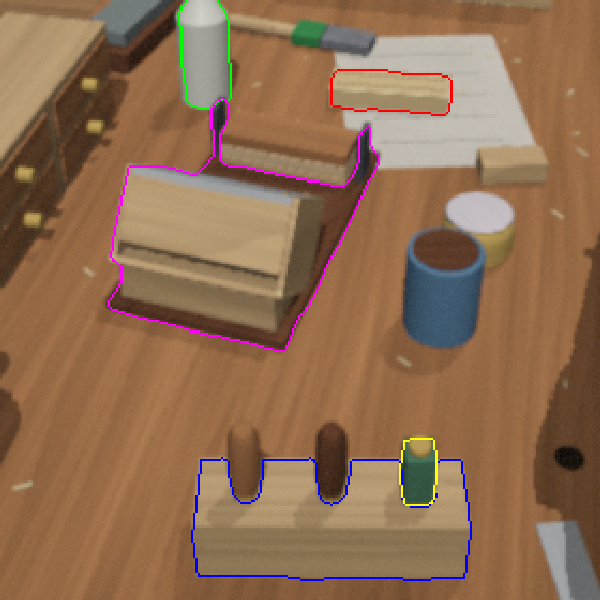

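```bash
cat > fit1.py <<'E'
from h import *
import pickle
S=pickle.load(open("S1.pkl","rb"));M=pickle.load(open("M1.pkl","rb"))
sh=[S["scene"],S["side"]]
print("blank",fit(boxpts(.14,.052,0,.025),[M["blank",n][0]["mask"] for n in S],sh,[.516,-.313,0]),)
def hull(m):
    p=np.argwhere(m)[:,::-1].astype(np.int32); o=np.zeros(m.shape,np.uint8); cv2.fillConvexPoly(o,cv2.convexHull(p),1); return o>0
best=None
rm=[hull(M["rack",n][0]["mask"]) for n in S]
for y in np.linspace(-1.5,1.5,7):
    r=fit(boxpts(.19,.06,0,.055),rm,sh,[.42,.28,y]); 
    if best is None or r[1]<best[1]: best=r
print("rack",best)
rk=best[0]
for a in(-.06,0,.06):
    p=Rz(rk[2])@[a,0,.1]+[rk[0],rk[1],0]; print("socket",a,p.round(4),[proj(p,s).round() for s in sh])
# rest
ct,sn=np.cos(np.radians(35)),np.sin(np.radians(35))
Rc=np.array([[0,-1,0],[ct,0,-sn],[sn,0,ct]])  # columns: cover x,y,z in rest
print("Rc\n",Rc, np.linalg.det(Rc))
base=boxpts(.175,.315,0,.012,0,.022)
stops=np.vstack([boxpts(.007,.03,.012,.07,x,-.085) for x in(-.0815,.0815)])
pl=boxpts(.09,.152,-.008,0)
hm=[hull(M["rest",n][0]["mask"]) for n in S]
def W(v):
    P=pl@Rc.T+np.array([0,v[3],.1]); T=lambda P:P@Rz(v[2]).T+np.array([v[0],v[1],0]); return T(base),T(P),T(stops)
def cost(v,which=(0,1)):
    b,p,st=W(v);c=0
    for i,(P,m,s) in enumerate([(np.vstack([b,p]),hm[0],sh[0]),(np.vstack([b,p,st]),hm[1],sh[1])]):
        if i not in which: continue
        r=sil(P,s);c+=1-np.minimum(r,m).sum()/np.maximum(r,m).sum()
    return c
x0=np.array([.612,-.07,-.09,.1])
for rep in range(3):
    sim=[x0]+[x0+np.eye(4)[i]*[.01,.01,.08,.01][i]/2**rep for i in range(4)]
    r=minimize(cost,x0,method="Nelder-Mead",options=dict(initial_simplex=np.array(sim),xatol=1e-5,fatol=1e-6,maxiter=2000));x0=r.x
print("rest",r.x,r.fun,cost(r.x,(0,)),cost(r.x,(1,)))
v=r.x; R=Rz(v[2])
print("cover",R@[0,v[3],.1]+[v[0],v[1],0],"bed",R@[0,-.085,.012]+[v[0],v[1],0])
for n in S:
    im=S[n]["pixels"].copy()
    for P in W(v): 
        for p in P: cv2.circle(im,tuple((proj(p,S[n])*4).astype(int)),4,(0,0,255),-1,shift=2)
    a,b,c,d=(250,180,430,330) if n=="scene" else (220,200,380,340)
    cv2.imwrite(f"pics/r_{n}.png",cv2.resize(im[b:d,a:c],None,fx=4,fy=4,interpolation=cv2.INTER_CUBIC))
E
python3 fit1.py
```

```text
blank (array([ 0.51493276, -0.31285197,  0.06289059]), np.float64(0.22894259823412488))
rack (array([0.47121614, 0.31404822, 0.18614425]), np.float64(0.1008305122572164))
socket -0.06 [0.4123 0.3029 0.1   ] [array([443., 172.]), array([376., 379.])]
socket 0 [0.4712 0.314  0.1   ] [array([456., 184.]), array([334., 379.])]
socket 0.06 [0.5302 0.3252 0.1   ] [array([471., 198.]), array([293., 378.])]
Rc
 [[ 0.         -1.          0.        ]
 [ 0.81915204  0.         -0.57357644]
 [ 0.57357644  0.          0.81915204]] 1.0
rest [ 0.61053556 -0.05792161 -0.11819331  0.10516999] 0.12882924938432339 0.09962182806565645 0.029207421318666937
cover [0.62293703 0.04651465 0.1       ] bed [ 0.6005125  -0.14232859  0.012     ]
```

View pics/r_scene.png

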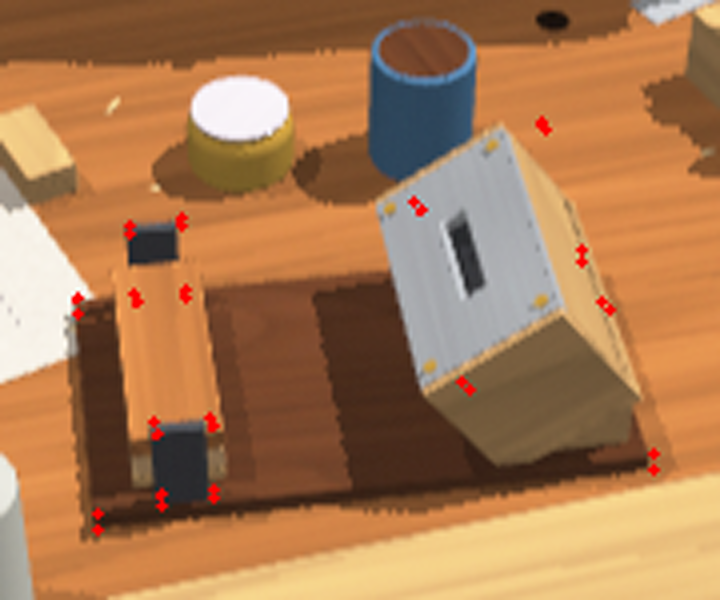

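View pics/r_side.png

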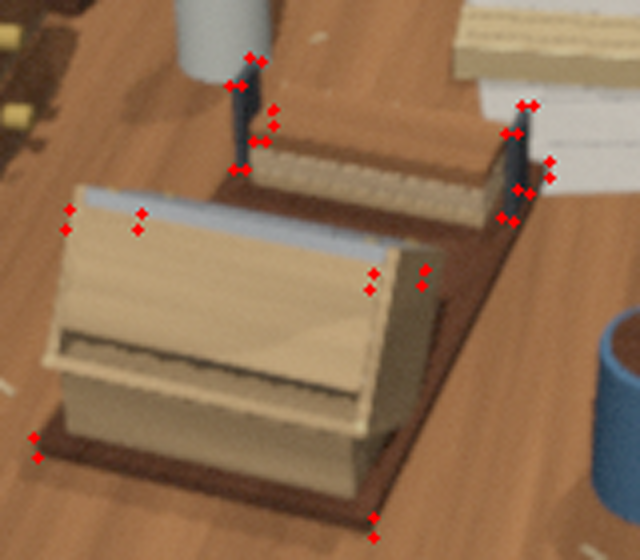

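```bash
cat > fit2.py <<'E'
from h import *
import pickle
from scipy.optimize import least_squares
S=pickle.load(open("S1.pkl","rb"))
ct,sn=np.cos(np.radians(35)),np.sin(np.radians(35))
Rc=np.array([[0,-1,0],[ct,0,-sn],[sn,0,ct]])
C=lambda u,v,a,b:(np.array([250+u/4,180+v/4]),np.array([a,b,0]))
obsC=[C(501,125,.045,.076),C(378,203,-.045,.076),C(424,388,-.045,-.076),C(562,315,.045,-.076),C(464,253,0,0)]
D=lambda u,v,*p:("scene",np.array([250+u/4,180+v/4]),np.array(p))
E=lambda u,v,*p:("side",np.array([220+u/4,200+v/4]),np.array(p))
obsR=[D(95,512,.0875,-.1355,.012),D(655,458,.0875,.1795,.012),D(78,300,-.0875,-.1355,.012),
D(130,228,-.085,-.1,.07),D(180,224,-.085,-.07,.07),D(155,430,.078,-.1,.07),
E(372,522,-.0875,.1795,0),E(37,446,.0875,.1795,.006),E(550,164,-.0875,-.1355,.012)]
def res(v):
    R=Rz(v[2]);t=np.array([v[0],v[1],0]);o=[]
    for px,p in obsC: o.append(proj(R@(Rc@p+[0,v[3],.1])+t,S["scene"])-px)
    for n,px,p in obsR: o.append(proj(R@p+t,S[n])-px)
    return np.concatenate(o)
r=least_squares(res,[.61,-.06,-.11,.09],loss="soft_l1"); v=r.x
print(v,np.degrees(v[2])); print(res(v).reshape(-1,2).round(1).tolist())
R=Rz(v[2]);print("cover",R@[0,v[3],.1]+[v[0],v[1],0],"bed",R@[0,-.085,.012]+[v[0],v[1],0])
E
python3 fit2.py
python3 - <<'E'
import sys; sys.path.insert(0,'.')
from h import *
import pickle
S=pickle.load(open("S1.pkl","rb"))
im=S["scene"]["pixels"][230:300,180:250];cv2.imwrite("pics/b_scene.png",cv2.resize(im,None,fx=8,fy=8,interpolation=cv2.INTER_CUBIC))
im=S["side"]["pixels"][190:235,325:400];cv2.imwrite("pics/b_side.png",cv2.resize(im,None,fx=8,fy=8,interpolation=cv2.INTER_CUBIC))
E
```

```text
[ 0.612326   -0.05812503 -0.11692298  0.08385741] -6.699193130030008
[[0.5, 0.3], [-0.5, 0.6], [-0.3, -0.1], [0.2, -2.5], [0.1, -0.1], [0.3, 1.0], [-0.1, -0.8], [-0.8, -0.3], [-0.5, -0.8], [-0.3, -1.1], [-0.3, -1.5], [-0.8, 3.1], [-1.2, 0.1], [-1.2, -1.5]]
cover [0.62210853 0.02515982 0.1       ] bed [ 0.60241018 -0.14254467  0.012     ]
```

View pics/b_scene.png

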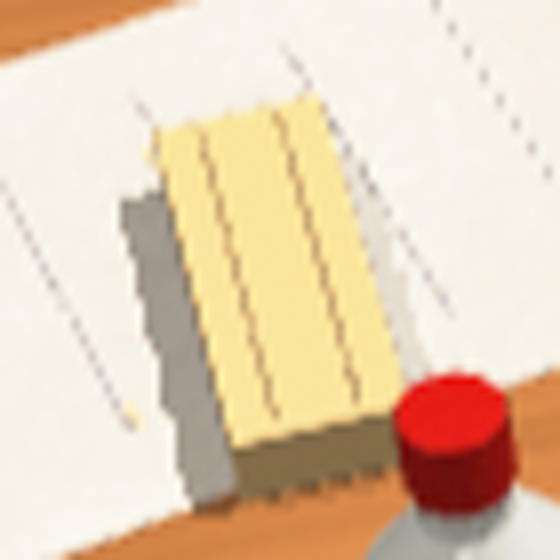

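View pics/b_side.png

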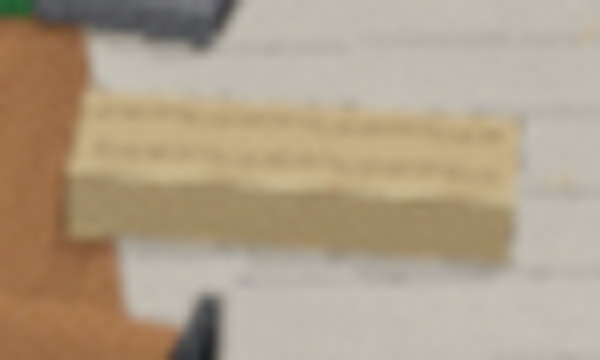

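```bash
cat > fit3.py <<'E'
from h import *
import pickle
from scipy.optimize import least_squares
S=pickle.load(open("S1.pkl","rb"))
D=lambda u,v,*p:("scene",np.array([180+u/8,230+v/8])-.5,np.array(p))
E=lambda u,v,*p:("side",np.array([325+u/8,190+v/8])-.5,np.array(p))
h=.07;w=.026
obs=[D(158,130,-h,-w,.025),D(320,98,-h,w,.025),D(402,408,h,w,.025),D(238,445,h,-w,.025),
E(90,92,h,-w,.025),E(520,118,-h,-w,.025),E(515,205,-h,w,.025),E(75,175,h,w,.025),E(75,237,h,w,0),E(508,262,-h,w,0)]
def res(v):
    R=Rz(v[2]);t=np.array([v[0],v[1],0])
    return np.concatenate([proj(R@p+t,S[n])-px for n,px,p in obs])
r=least_squares(res,[.515,-.313,0],loss="soft_l1");print(r.x,np.degrees(r.x[2]),res(r.x).reshape(-1,2).round(1).tolist())
from scipy.spatial.transform import Rotation as Ro
st=manip.read_state(); A=Ro.from_rotvec(st["ee_rot"]).as_matrix();print(A.round(3), "jaw yaw",np.degrees(np.arctan2(A[1,0],A[0,0])))
E
python3 fit3.py
```

```text
[ 0.51552954 -0.31229876  0.06646001] 3.807878151255927 [[-0.3, -0.1], [0.6, -0.7], [1.7, -0.6], [-0.4, 0.1], [-0.2, -0.8], [0.3, -0.5], [0.4, -1.0], [-0.7, -1.0], [-0.8, -0.3], [0.5, 0.5]]
[[ 0.365  0.931 -0.   ]
 [ 0.931 -0.365 -0.   ]
 [-0.    -0.    -1.   ]] jaw yaw 68.57898034369046
```

Call:
{"fn": "play_rows", "kwargs": {"rows": [[1.08, -1.23, 0, -1, 1], [2.16, -2.46, 0, -2, 1], [3.24, -3.69, 0, -3, 1], [4.32, -4.92, 0, -4, 1], [5.4, -6.15, 0, -5, 1], [6.48, -7.38, 0, -6, 1], [7.56, -8.61, 0, -7, 1], [8.64, -9.84, 0, -8, 1]]}}

```text
t: 3.3
position: [0.4885, 0.2851, 0.2566]
ee_rot: [-3.139, -0.117, -0.001]
ft_force: [0.0, 1.3, 0.7]
grip_width: 0.0847
```

Call:
{"fn": "play_rows", "kwargs": {"rows": [[0.2, -1.6, 0, -1, 1], [0.4, -3.2, 0, -2, 1], [0.5, -4.8, 0, -3, 1], [0.6, -6.4, 0, -4, 1], [0.7, -8.0, 0, -5, 1], [0.8, -9.6, -0.2, -6, 1], [0.9, -11.2, -0.4, -7, 1], [0.95, -12.8, -0.6, -8, 1]]}}

```text
t: 4.1
position: [0.5161, -0.0991, 0.2385]
ee_rot: [-2.724, 1.564, -0.002]
ft_force: [1.6, 0.2, -0.9]
grip_width: 0.0854
```

```bash
cat >> h.py <<'E'
from scipy.spatial.transform import Rotation as Ro
def pose(pr=True):
    st=manip.read_state();A=Ro.from_rotvec(st["ee_rot"]).as_matrix();y=np.degrees(np.arctan2(A[1,0],A[0,0]))
    if pr: print("t%.2f"%st["t"],"pos",np.round(st["position"],4),"jaw",round(y,2),"tilt",np.round(A[:,2],3),"F",np.round(st["ft_force"],2),"T",np.round(st["ft_torque"],3),"grip",round(float(st["grip_width"]),4),"j",np.round(st["joint_positions"],2))
    return st["position"],y
E
python3 -c "
from h import *
pose()"
```

```text
t4.10 pos [ 0.5161 -0.0991  0.2385] jaw -59.71 tilt [ 0.001  0.    -1.   ] F [ 1.63  0.17 -0.86] T [ 0.037 -0.06   0.034] grip 0.0854 j [-0.18  0.4   0.46  1.8  -0.21  1.   -0.68]
```

Call:
{"fn": "play_rows", "kwargs": {"rows": [[0, -1.6, -0.3, -1, 1], [0, -3.2, -0.6, -2, 1], [0, -4.8, -0.9, -3, 1], [0, -6.3, -1.2, -3.3, 1], [0, -7.1, -1.2, -3.3, 1], [0, -7.1, -1.2, -3.3, 1]]}}

```text
t: 4.7
position: [0.5145, -0.315, 0.202]
ee_rot: [2.293, -2.144, 0.002]
ft_force: [-0.1, 0.4, -0.6]
grip_width: 0.0855
```

Run:
```python
from h import *
import pickle
p,y=pose(); s=eyes.snapshot("wrist"); cv2.imwrite("pics/w1.png",s["pixels"]); pickle.dump(s,open("w1.pkl","wb"))
R=Rz(.0665)
im=s["pixels"].copy()
for a in(-.07,.07):
    for b in (-.026,.026):
        q=proj(R@[a,b,.025]+[.5155,-.3123,0],s);print(q.round(1));cv2.circle(im,tuple(q.astype(int)),3,(0,0,255),1)
g=proj(p-[0,0,.006],s);print("tcp",g); cv2.imwrite("pics/w1a.png",im)
```

```text
t4.70 pos [ 0.5145 -0.315   0.202 ] jaw -86.14 tilt [-0.001 -0.003 -1.   ] F [-0.13  0.39 -0.64] T [ 0.021 -0.027  0.052] grip 0.0855 j [ 0.17  0.57  0.56  1.65 -0.34  1.02 -0.67]
[349.8 301.4]
[291.4 301.4]
[353.9 137.7]
[286.6 137.6]
tcp [324.75035592 341.83307326]
```

View pics/w1a.png

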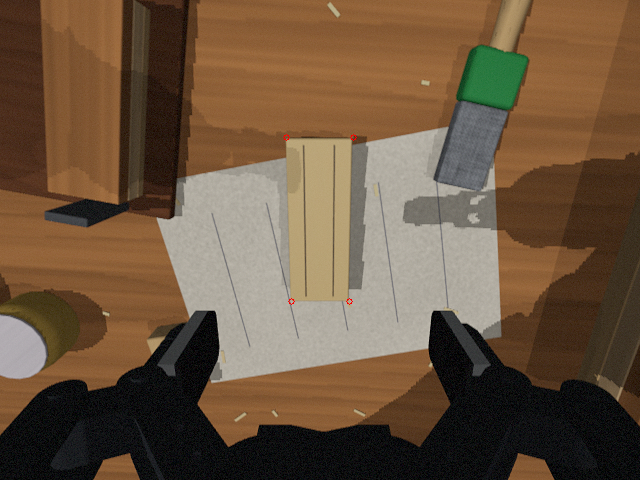

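Call:
{"fn": "play_rows", "kwargs": {"rows": [[0.03, 0.09, -1.5, 0, 1], [0.03, 0.09, -3.0, 0, 1], [0.03, 0.09, -4.4, 0, 1], [0.03, 0.09, -5.4, 0, 1], [0.03, 0.09, -5.9, 0, 1], [0.03, 0.09, -5.9, 0, 1]]}}

```text
t: 5.35
position: [0.5166, -0.3058, 0.0238]
ee_rot: [-2.303, 2.137, 0.005]
ft_force: [0.3, -0.0, 0.2]
grip_width: 0.0854
```

Call:
{"fn": "play_rows", "kwargs": {"rows": [[0, 0, 0, 0, 0], [0, 0, 0, 0, 0], [0, 0, 0, 0, 0], [0, 0, 0, 0, 0], [0, 0, 0, 0, 0], [0, 0, 0, 0, 0]]}}

```text
t: 5.95
position: [0.5181, -0.3088, 0.0277]
ee_rot: [-2.3, 2.138, -0.007]
ft_force: [-0.6, -0.1, 7.2]
grip_width: 0.0506
```

```bash
python3 -c "
from h import *
pose()"
```

```text
t5.95 pos [ 0.5181 -0.3088  0.0277] jaw -85.82 tilt [ 0.004 -0.002 -1.   ] F [-0.59 -0.11  7.17] T [-0.083  0.132  0.024] grip 0.0506 j [ 0.24  0.77  0.42  1.81 -0.49  0.66 -0.55]
```

Call:
{"fn": "play_rows", "kwargs": {"rows": [[0, -0.05, 0, 0, 1], [0, -0.05, 0.1, 0, 1], [0, -0.05, 0.25, 0, 0.8], [0, -0.05, 0.25, 0, 0.8], [0, -0.05, 0.25, 0, 0], [0, -0.05, 0.25, 0, 0], [0, -0.05, 0.25, 0, 0], [0, -0.05, 0.25, 0, 0]]}}

```text
t: 6.75
position: [0.5169, -0.3092, 0.0333]
ee_rot: [-2.301, 2.139, -0.0]
ft_force: [-0.7, 1.2, 7.2]
grip_width: 0.0505
```

Call:
{"fn": "play_rows", "kwargs": {"rows": [[0, 0, 0, 0, 0], [0, 0, 0, 0, 0], [0, 0, 0.5, 0, 0], [0, 0, 1, 0, 0], [0, 0, 2, 0, 0], [0, 0, 3, 0, 0], [0, 0, 3, 0, 0]]}}

```text
t: 7.45
position: [0.5185, -0.3111, 0.1279]
ee_rot: [-2.3, 2.139, -0.012]
ft_force: [0.4, -1.9, -0.2]
grip_width: 0.0507
```

Run:
```python
from h import *
p,y=pose(); s=eyes.snapshot("wrist"); cv2.imwrite("pics/w2.png",s["pixels"])
```

```text
t7.45 pos [ 0.5185 -0.3111  0.1279] jaw -85.85 tilt [ 0.006 -0.004 -1.   ] F [ 0.38 -1.9  -0.23] T [-0.052 -0.038 -0.038] grip 0.0507 j [ 0.19  0.65  0.51  1.74 -0.4   0.86 -0.62]
```

View pics/w2.png

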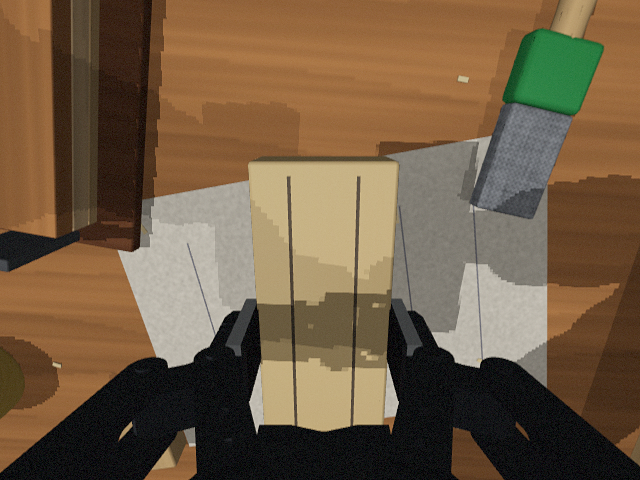

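Run:
```python
from h import *
p,y=pose(); s=eyes.snapshot("wrist")
for dz in (.006,.008,.010):
    a=onz([163,249.5],s,p[2]-dz);b=onz([162,398],s,p[2]-dz)
    d=b-a; ang=np.degrees(np.arctan2(d[1],d[0])); u=d/np.linalg.norm(d); n=np.array([-u[1],u[0],0]); 
    c=(a+b)/2; cen=c-n*.07
    print(dz,np.linalg.norm(d),"edge ang",ang,"jaw",y,"centre",cen,"rel tcp",cen-p)
```

```text
t7.50 pos [ 0.5179 -0.3102  0.1258] jaw -85.82 tilt [ 0.004 -0.003 -1.   ] F [-0.2   0.05 -1.8 ] T [ 0.059  0.004 -0.013] grip 0.0505 j [ 0.19  0.65  0.51  1.74 -0.4   0.85 -0.62]
0.006 0.04899039275211195 edge ang -85.4652919645488 jaw -85.82007230780886 centre [ 0.51565693 -0.31035632  0.11981675] rel tcp [-0.00223156 -0.00019373 -0.006     ]
0.008 0.049788637809330294 edge ang -85.46529196454887 jaw -85.82007230780886 centre [ 0.51548829 -0.31037476  0.11781675] rel tcp [-0.0024002  -0.00021217 -0.008     ]
0.01 0.05058688286654866 edge ang -85.46529196454878 jaw -85.82007230780886 centre [ 0.51531965 -0.31039321  0.11581675] rel tcp [-0.00256884 -0.00023062 -0.01      ]
```

Call:
{"fn": "play_rows", "kwargs": {"rows": [[0.2, 0.6, 0.8, -0.3, 0], [0.9, 1.9, 1.2, -0.7, 0], [1.7, 3.2, 1.2, -1.1, 0], [2.4, 4.5, 1.2, -1.37, 0], [2.92, 5.57, 1.2, -1.37, 0], [2.92, 5.57, 1.2, -1.37, 0], [2.92, 5.57, 1.2, -1.37, 0]]}}

```text
t: 8.25
position: [0.6041, -0.1406, 0.1575]
ee_rot: [2.088, -2.345, -0.003]
ft_force: [-0.5, -0.0, -2.2]
grip_width: 0.0505
```

Run:
```python
from h import *
import pickle
p,y=pose(); S={}
for n in ["wrist","scene"]: S[n]=eyes.snapshot(n)
p2,y2=pose(); pickle.dump((S,p,y,p2,y2),open("S3.pkl","wb"))
s=S["wrist"]; im=s["pixels"].copy()
R=Rz(np.radians(-6.7));t=np.array([.6123,-.0581,0])
for P in [boxpts(.14,.052,.012,.04,0,-.085),boxpts(.007,.03,.012,.07,.0815,-.085),boxpts(.007,.03,.012,.07,-.0815,-.085),boxpts(.175,.315,0,.012,0,.022)]:
    for q in P: cv2.circle(im,tuple((proj(R@q+t,s)).astype(int)),3,(0,0,255),1)
cv2.imwrite("pics/w3.png",im)
cv2.imwrite("pics/s3.png",cv2.resize(S["scene"]["pixels"][170:320,230:430],None,fx=4,fy=4,interpolation=cv2.INTER_CUBIC))
```

```text
t8.25 pos [ 0.6041 -0.1406  0.1575] jaw -96.62 tilt [-0.002  0.    -1.   ] F [-0.47 -0.03 -2.17] T [-0.086  0.063  0.008] grip 0.0505 j [-0.16  0.66  0.6   1.65 -0.43  0.97 -1.09]
t8.35 pos [ 0.6035 -0.1433  0.1583] jaw -96.86 tilt [-0.001 -0.001 -1.   ] F [-0.32  0.6  -1.91] T [-0.059  0.016 -0.005] grip 0.0505 j [-0.16  0.66  0.61  1.65 -0.43  0.97 -1.09]
```

View pics/w3.png

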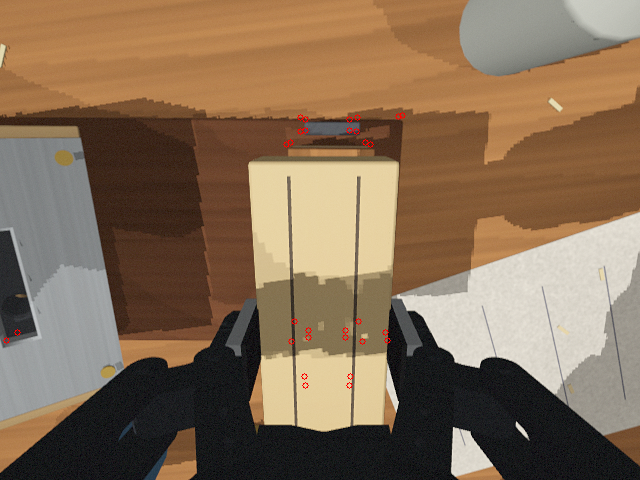

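View pics/s3.png

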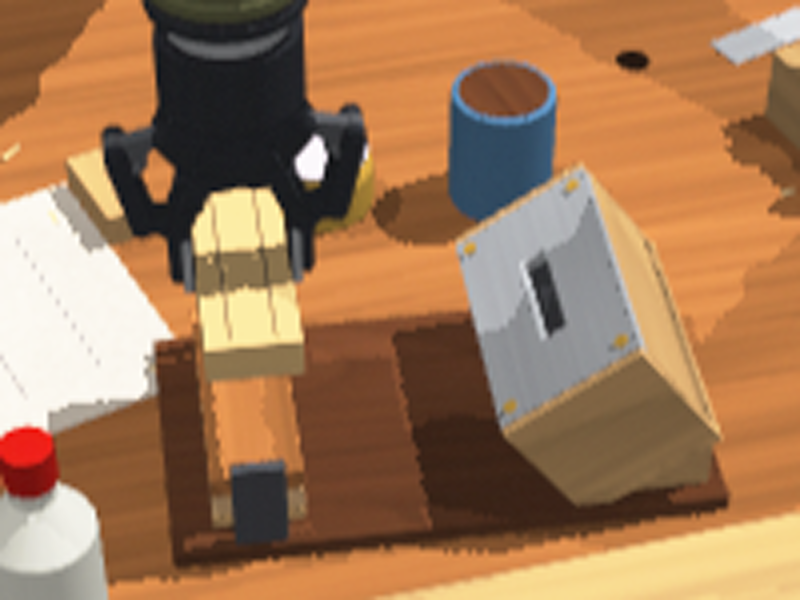

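Run:
```python
from h import *
import pickle
S,p,y,p2,y2=pickle.load(open("S3.pkl","rb")); s=S["wrist"]
im=s["pixels"][100:180,230:420]; cv2.imwrite("pics/w3z.png",cv2.resize(im,None,fx=4,fy=4,interpolation=cv2.INTER_CUBIC))
o,_=ray([0,0],s); print("cam",o,s["K"][0,0], p, (s["camera_from_world"][:3,:3]).round(3).tolist())
```

```text
cam [ 0.68250877 -0.14911143  0.2737982 ] 364.4288560923132 [ 0.60412607 -0.14061587  0.15754116] [[-0.116, -0.993, -0.0], [0.946, -0.11, -0.306], [0.304, -0.036, 0.952]]
```

View pics/w3z.png

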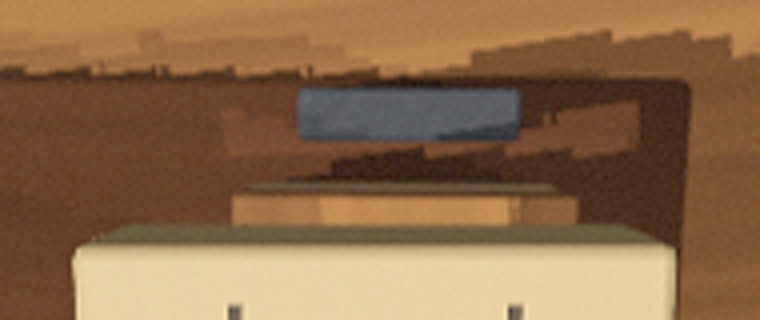

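```bash
cat > a.py <<'E'
from h import *
import pickle
from scipy.optimize import brentq
S,p,y,p2,y2=pickle.load(open("S3.pkl","rb")); s=S["wrist"]
R=Rz(np.radians(-6.7))
def seg(r,c1,c2,w,z=None):
    f=lambda z: np.linalg.norm(onz([r,c1],s,z)-onz([r,c2],s,z))-w
    if z is None: z=brentq(f,-.05,.25)
    a=onz([r-.5,c1-.5],s,z);b=onz([r-.5,c2-.5],s,z); d=b-a
    return z,R.T@((a+b)/2-[.6123,-.0581,0]),np.degrees(np.arctan2(d[1],d[0])),f(z)+w
print("stop outer",seg(122,304.25,360,.03,.07)); print("stop inner",seg(135,304.25,360,.03,.07)); print("stop freez",seg(135,304.25,360,.03))
print("pile",seg(148.5,288,374.5,.052))
print("blank top",seg(161.5,248.75,399.25,.052)); print("blank bot",seg(156.5,255.7,393.7,.052)); print(p)
E
python3 a.py
```

```text
stop outer (0.07, array([ 0.08303655, -0.0864434 ,  0.07      ]), np.float64(-96.63751942589427), np.float64(0.02956807531840744))
stop inner (0.07, array([ 0.07643434, -0.08649578,  0.07      ]), np.float64(-96.6368600239065), np.float64(0.029877273634095154))
stop freez (0.06916286162847679, array([ 0.07641826, -0.08651344,  0.06916286]), np.float64(-96.63686002390655), np.float64(0.029999999999999985))
pile (0.047673079452476216, array([ 0.06823389, -0.0865018 ,  0.04767308]), np.float64(-96.63616050902247), np.float64(0.05200000000000004))
blank top (0.14520837349799154, array([ 0.06910797, -0.08217179,  0.14520837]), np.float64(-96.63547223616777), np.float64(0.05199999999999996))
blank bot (0.1329842296064089, array([ 0.06988315, -0.08243119,  0.13298423]), np.float64(-96.63573868931888), np.float64(0.05199999999999999))
[ 0.60412607 -0.14061587  0.15754116]
```

Run:
```python
from h import *
import pickle
s=eyes.snapshot("wrist"); p,y=pose()
pickle.dump(({"wrist":s},p,y,p,y),open("S3.pkl","wb"))
im=s["pixels"][100:180,230:420]; cv2.imwrite("pics/w4z.png",cv2.resize(im,None,fx=4,fy=4,interpolation=cv2.INTER_CUBIC))
```

```text
t8.40 pos [ 0.6035 -0.1437  0.1585] jaw -96.91 tilt [-0.001 -0.001 -1.   ] F [-0.15 -0.43 -0.67] T [ 0.002 -0.085 -0.021] grip 0.0505 j [-0.16  0.66  0.61  1.65 -0.43  0.97 -1.09]
```

View pics/w4z.png

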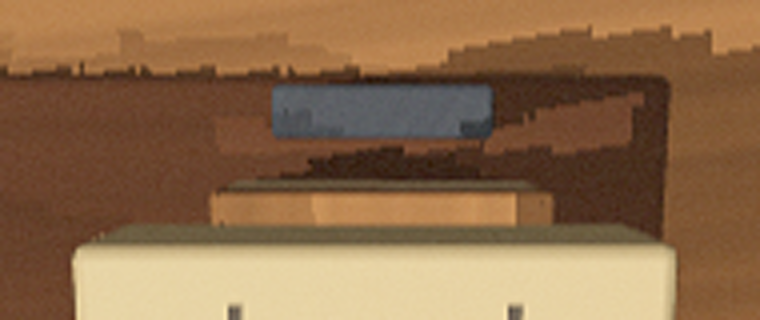

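```bash
sed -i 's/^print.*//' a.py
cat >> a.py <<'E'
print("stop inner",seg(134.75,298.25,353.25,.03,.07));print("pile",seg(148.2,282.75,368.25,.052))
print("pile48",seg(148.2,282.75,368.25,.052,.048))
print("blank top",seg(161.5,248.75,399.25,.052)); print("blank bot",seg(156.5,255.7,393.7,.052)); print(p)
E
python3 a.py
```

```text
stop inner (0.07, array([ 0.07625822, -0.08620572,  0.07      ]), np.float64(-96.87862834422425), np.float64(0.0295857381017116))
pile (0.04576923730731336, array([ 0.06799937, -0.08616853,  0.04576924]), np.float64(-96.87981712108916), np.float64(0.051999999999999984))
pile48 (0.048, array([ 0.06811512, -0.08615849,  0.048     ]), np.float64(-96.87981712108929), np.float64(0.051493080108767686))
blank top (0.14600142669569016, array([ 0.06875472, -0.08519317,  0.14600143]), np.float64(-96.88101839742812), np.float64(0.05199999999999999))
blank bot (0.13377854660908634, array([ 0.06954031, -0.08546717,  0.13377855]), np.float64(-96.8805637319781), np.float64(0.05199999999999999))
[ 0.60345974 -0.14369877  0.15852433]
```

Call:
{"fn": "play_rows", "kwargs": {"rows": [[-0.033, -0.026, -0.6, 0, 0], [-0.033, -0.026, -1.2, 0, 0], [-0.033, -0.026, -1.8, 0, 0], [-0.033, -0.026, -2.1, 0, 0], [-0.033, -0.026, -2.2, 0, 0], [-0.033, -0.026, -2.2, 0, 0], [-0.033, -0.026, -2.2, 0, 0]]}}

```text
t: 9.1
position: [0.6038, -0.1434, 0.0936]
ee_rot: [-2.085, 2.349, -0.002]
ft_force: [-0.1, -0.1, -1.3]
grip_width: 0.0503
```

Call:
{"fn": "play_rows", "kwargs": {"rows": [[0, 0, -0.04, 0, 0], [0, 0, -0.08, 0, 0], [0, 0, -0.12, 0, 0], [0, 0, -0.12, 0, 0]]}}

```text
t: 9.5
position: [0.6034, -0.1427, 0.0891]
ee_rot: [-2.086, 2.349, 0.0]
ft_force: [0.2, -0.7, -1.6]
grip_width: 0.0504
```

Run:
```python
from h import *
import pickle
s=eyes.snapshot("wrist"); p,y=pose()
im=s["pixels"][80:200,200:450]; cv2.imwrite("pics/w5z.png",cv2.resize(im,None,fx=3.2,fy=3.2,interpolation=cv2.INTER_CUBIC))
```

```text
t9.55 pos [ 0.6034 -0.1428  0.0891] jaw -96.77 tilt [-0.  0. -1.] F [ 0.16 -0.11 -1.16] T [-0.036  0.031 -0.028] grip 0.0508 j [-0.13  0.73  0.55  1.72 -0.49  0.83 -1.04]
```

View pics/w5z.png

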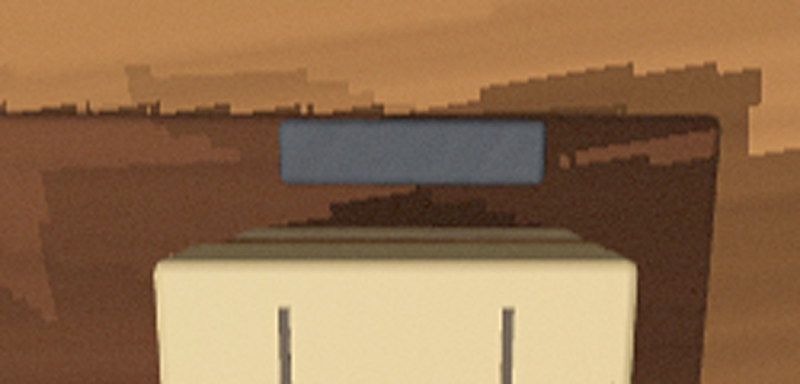

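```bash
python3 - <<'E'
from h import *
import pickle
s=eyes.snapshot("wrist"); p,y=pose()
pickle.dump(({"wrist":s},p,y,p,y),open("S3.pkl","wb"))
im=s["pixels"][145:170,235:415]; cv2.imwrite("pics/w6z.png",cv2.resize(im,None,fx=4.4,fy=4.4*3,interpolation=cv2.INTER_CUBIC))
E
sed -i 's/^print.*//' a.py
cat >> a.py <<'E'
print("stop inner",seg(137.5,287.5,370.3,.03,.07),seg(117.5,287.5,370.3,.03,.07))
print("blank top",seg(161.9,248.4,399.1,.052)); print("blank top",seg(161.9,248.4,399.1,.052,.0765)); print(p)
E
python3 a.py
```

```text
t9.60 pos [ 0.6035 -0.1428  0.0892] jaw -96.77 tilt [ 0.  0. -1.] F [ 0.35  0.8  -2.  ] T [-0.016 -0.012 -0.008] grip 0.0504 j [-0.13  0.73  0.55  1.72 -0.49  0.83 -1.04]
stop inner (0.07, array([ 0.07647576, -0.08628826,  0.07      ]), np.float64(-96.78265678735782), np.float64(0.029573707840621723)) (0.07, array([ 0.08322156, -0.08627038,  0.07      ]), np.float64(-96.78375672441378), np.float64(0.029107801806232597))
blank top (0.07715642235822058, array([ 0.06856716, -0.08444216,  0.07715642]), np.float64(-96.78126625009412), np.float64(0.05199999999999999))
blank top (0.0765, array([ 0.06851059, -0.08444141,  0.0765    ]), np.float64(-96.7812662500941), np.float64(0.05226583549461804))
[ 0.60346336 -0.14279039  0.08919868]
```

View pics/w6z.png

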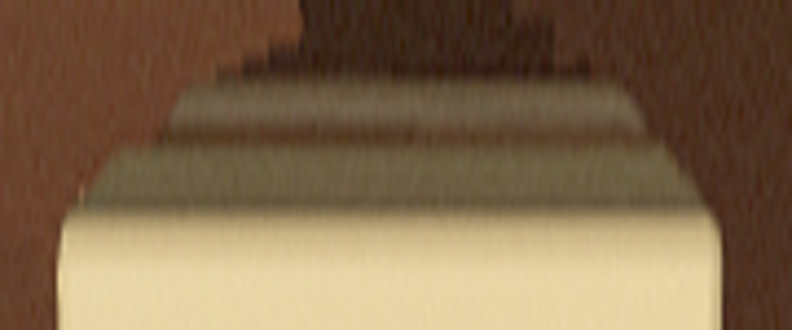

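Call:
{"fn": "play_rows", "kwargs": {"rows": [[-0.007, -0.06, 0, 0, 0], [-0.007, -0.06, -0.04, 0, 0], [-0.007, -0.06, -0.08, 0, 0], [-0.007, -0.06, -0.1, 0, 0], [-0.007, -0.06, -0.1, 0, 0]]}}

```text
t: 10.1
position: [0.6032, -0.1446, 0.086]
ee_rot: [2.086, -2.349, -0.0]
ft_force: [-0.8, 0.5, -1.7]
grip_width: 0.0509
```

Call:
{"fn": "play_rows", "kwargs": {"rows": [[0, 0, -0.03, 0, 0], [0, 0, -0.05, 0, 0], [0, 0, -0.05, 0, 0]]}}

```text
t: 10.4
position: [0.6032, -0.1446, 0.0845]
ee_rot: [2.086, -2.349, -0.0]
ft_force: [0.5, -0.1, -1.1]
grip_width: 0.0503
```

Call:
{"fn": "play_rows", "kwargs": {"rows": [[0, 0, -0.03, 0, 0], [0, 0, -0.05, 0, 0], [0, 0, -0.05, 0, 0]]}}

```text
t: 10.7
position: [0.6033, -0.1447, 0.0837]
ee_rot: [-2.086, 2.349, -0.0]
ft_force: [-2.2, 0.3, 3.0]
grip_width: 0.0507
```

Run:
```python
from h import *
import pickle
s=eyes.snapshot("wrist"); p,y=pose()
im=s["pixels"][110:170,235:415]; cv2.imwrite("pics/w7z.png",cv2.resize(im,None,fx=4.4,fy=4.4*2,interpolation=cv2.INTER_CUBIC))
```

```text
t10.75 pos [ 0.6033 -0.1447  0.0836] jaw -96.78 tilt [ 0.  0. -1.] F [-1.63  1.28  4.89] T [0.183 0.372 0.047] grip 0.0507 j [-0.12  0.74  0.55  1.72 -0.5   0.82 -1.03]
```

View pics/w7z.png

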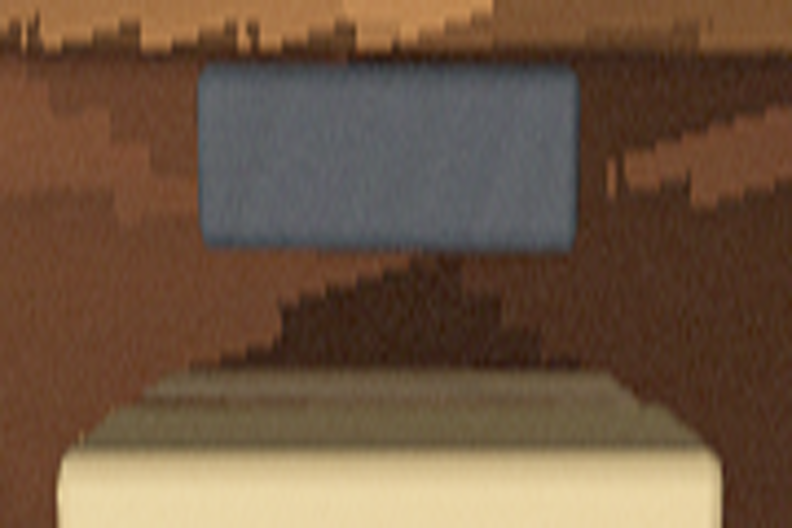

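Call:
{"fn": "play_rows", "kwargs": {"rows": [[0, 0, -0.02, 0, 0], [0, 0, -0.02, 0, 0.65], [0, 0, -0.02, 0, 0.75], [0, 0, -0.02, 0, 0.85], [0, 0, 0.0, 0, 0.9]]}}

```text
t: 11.25
position: [0.6032, -0.1446, 0.0829]
ee_rot: [2.086, -2.349, -0.0]
ft_force: [0.3, -0.4, -0.4]
grip_width: 0.0766
```

Call:
{"fn": "play_rows", "kwargs": {"rows": [[0, 0, 0.3, 0, 1], [0, 0, 1.0, 0, 1], [0, 0, 2.2, 0, 1], [0, 0, 3.6, 0, 1], [0, 0, 4.6, 0, 1], [0, 0, 5.0, 0, 1]]}}

```text
t: 11.85
position: [0.6042, -0.1456, 0.2372]
ee_rot: [-2.084, 2.347, -0.007]
ft_force: [-0.4, -0.2, -1.4]
grip_width: 0.0853
```

Run:
```python
from h import *
import pickle
S={n:eyes.snapshot(n) for n in ["wrist","scene","side"]}; p,y=pose(); pickle.dump(S,open("S5.pkl","wb"))
cv2.imwrite("pics/w8.png",S["wrist"]["pixels"])
a=cv2.resize(S["scene"]["pixels"][190:320,240:370],None,fx=3,fy=3,interpolation=cv2.INTER_CUBIC)
b=cv2.resize(S["side"]["pixels"][190:320,250:380],None,fx=3,fy=3,interpolation=cv2.INTER_CUBIC)
cv2.imwrite("pics/s8.png",np.hstack([a,b]))
```

```text
t12.00 pos [ 0.6032 -0.1445  0.2333] jaw -96.77 tilt [ 0.001  0.    -1.   ] F [ 0.01 -0.67 -0.59] T [-0.007  0.015 -0.025] grip 0.0855 j [-0.18  0.59  0.65  1.56 -0.38  1.13 -1.14]
```

View pics/w8.png

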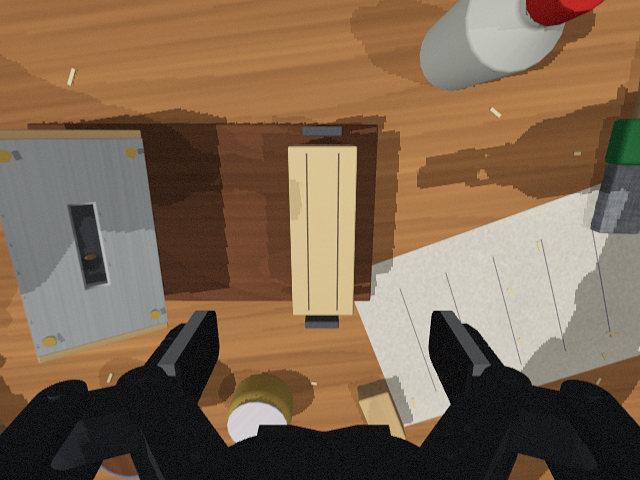

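View pics/s8.png

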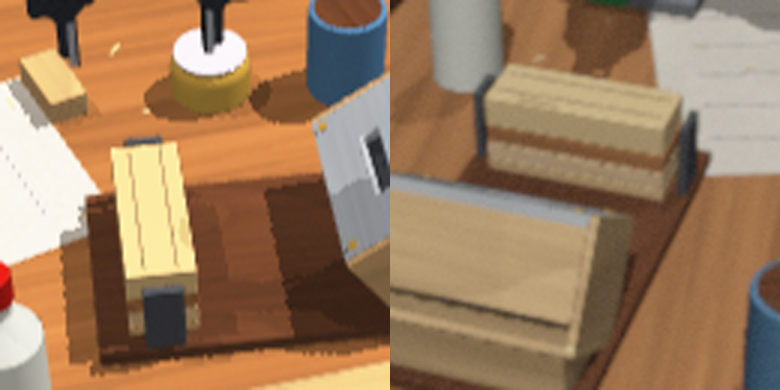

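Run:
```python
from h import *
import pickle
S=pickle.load(open("S5.pkl","rb"))
im=S["wrist"]["pixels"][190:300,50:130]
im=np.clip(im.astype(float)*1.8,0,255).astype(np.uint8)
im3=pickle.load(open("S3.pkl","rb"))[0]["wrist"]["pixels"]
cv2.imwrite("pics/slot.png",cv2.resize(im,None,fx=5,fy=5,interpolation=cv2.INTER_CUBIC))
cv2.imwrite("pics/slot3.png",cv2.resize(im3[200:400,0:140],None,fx=3,fy=3,interpolation=cv2.INTER_CUBIC))
```

```text
(no output)
```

View pics/slot.png

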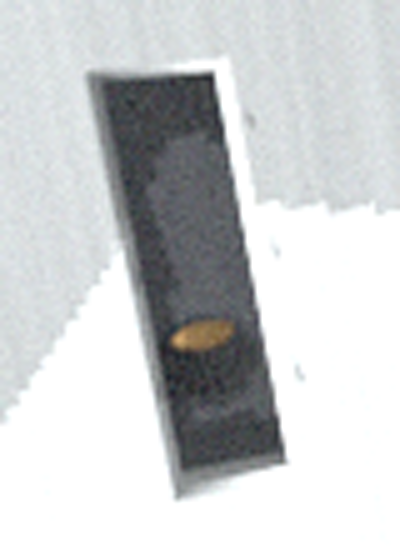

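```bash
cat > b.py <<'E'
from h import *
import pickle
S=pickle.load(open("S5.pkl","rb")); s=S["wrist"]
ct,sn=np.cos(np.radians(35)),np.sin(np.radians(35))
Rc=np.array([[0,-1,0],[ct,0,-sn],[sn,0,ct]])
v=[.61233,-.05813,-.11692,.08386]
R=Rz(v[2]);Rw=R@Rc;c0=R@[0,v[3],.1]+[v[0],v[1],0]
print(Rw.round(3).tolist(),c0)
def on(u,vv,z):
    o,d=ray([190+vv/5-.5,50+u/5-.5],s); o=Rw.T@(o-c0);d=Rw.T@d; return o+d*(z-o[2])/d[2]
for u,vv in [(95,72),(228,60),(287,462),(178,498)]: print("slot",on(u,vv,0).round(4)*1e3)
for u,vv in [(205,335),(210,370),(212,395)]: print("hole?",on(u,vv,-.022).round(4)*1e3, "deep",on(u,vv,-.052).round(4)*1e3)
E
python3 b.py
```

```text
[[0.096, -0.993, -0.067], [0.814, 0.117, -0.57], [0.574, 0.0, 0.819]] [0.62211259 0.02515746 0.1       ]
slot [  7.3 -31.4   0. ]
slot [ -8.6 -31.3   0. ]
slot [-6.3 30.7  0. ]
slot [ 8.2 32.9  0. ]
hole? [  0.4  15.  -22. ] deep [ -0.   23.7 -52. ]
hole? [  0.7  20.8 -22. ] deep [  0.3  30.1 -52. ]
hole? [  1.1  25.  -22. ] deep [  0.7  34.6 -52. ]
```

Call:
{"fn": "play_rows", "kwargs": {"rows": [[-0.4, 1.2, 0, 0.3, 1], [-1.0, 2.7, 0, 0.6, 1], [-1.6, 4.2, 0, 0.9, 1], [-2.2, 5.7, 0, 1.2, 1], [-2.8, 7.2, 0, 1.5, 1], [-3.4, 8.7, 0, 1.8, 1], [-4.0, 10.2, 0, 2.1, 1], [-4.6, 11.7, 0, 2.19, 1]]}}

```text
t: 12.8
position: [0.4632, 0.2079, 0.2314]
ee_rot: [2.419, -2.0, -0.002]
ft_force: [0.4, 1.1, 0.3]
grip_width: 0.0856
```

Call:
{"fn": "play_rows", "kwargs": {"rows": [[-0.7, 1.4, 0, 0, 1], [-1.4, 2.6, -0.2, 0, 1], [-1.77, 3.2, -0.3, 0, 1], [-1.77, 3.2, -0.3, 0, 1], [-1.77, 3.2, -0.3, 0, 1]]}}

```text
t: 13.3
position: [0.4113, 0.302, 0.2227]
ee_rot: [2.419, -2.0, 0.0]
ft_force: [-0.1, -1.0, 0.7]
grip_width: 0.0854
```

Run:
```python
from h import *
import pickle
s=eyes.snapshot("wrist"); p,y=pose(); pickle.dump(s,open("w9.pkl","wb"))
R=Rz(.18614);im=s["pixels"].copy()
for P in [boxpts(.19,.06,0,.055),boxpts(.022,.022,.101,.101,-.06,0)]:
    for q in P: cv2.circle(im,tuple((proj(R@q+[.47122,.31405,0],s)).astype(int)),3,(0,0,255),1)
cv2.imwrite("pics/w9.png",im)
```

```text
t13.35 pos [0.4121 0.3013 0.2232] jaw -79.3 tilt [-0.001 -0.002 -1.   ] F [-0.03  0.22 -0.71] T [0.008 0.006 0.018] grip 0.0853 j [-1.09  0.41  0.59  1.85 -0.27  0.96 -1.76]
```

View pics/w9.png

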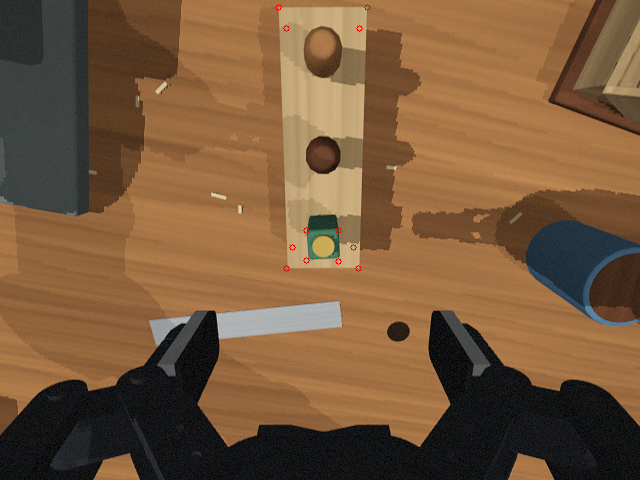

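Call:
{"fn": "play_rows", "kwargs": {"rows": [[0, 0.03, -1.2, 0, 1], [0, 0.03, -2.4, 0, 1], [0, 0.03, -3.5, 0, 1], [0, 0.03, -4.1, 0, 0.7], [0, 0.03, -4.33, 0, 0.5], [0, 0.03, -4.33, 0, 0.5]]}}

```text
t: 13.95
position: [0.4126, 0.3019, 0.0937]
ee_rot: [2.416, -2.005, 0.0]
ft_force: [0.6, -1.7, 0.7]
grip_width: 0.0444
```

Call:
{"fn": "play_rows", "kwargs": {"rows": [[0, 0, 0, 0, 0], [0, 0, 0, 0, 0], [0, 0, 0, 0, 0], [0, 0, 0, 0, 0], [0, 0, 0, 0, 0], [0, 0, 0, 0, 0]]}}

```text
t: 14.55
position: [0.413, 0.3034, 0.0954]
ee_rot: [-2.418, 2.003, -0.001]
ft_force: [-0.3, -1.3, 6.7]
grip_width: 0.0212
```

Run:
```python
from h import *
s=eyes.snapshot("wrist"); p,y=pose(); cv2.imwrite("pics/w10.png",s["pixels"])
```

```text
t14.60 pos [0.413  0.3034 0.0954] jaw -79.27 tilt [ 0.002  0.001 -1.   ] F [-0.28 -1.97  7.1 ] T [-0.381  0.002 -0.055] grip 0.0211 j [-0.99  0.58  0.47  2.01 -0.42  0.65 -1.63]
```

View pics/w10.png

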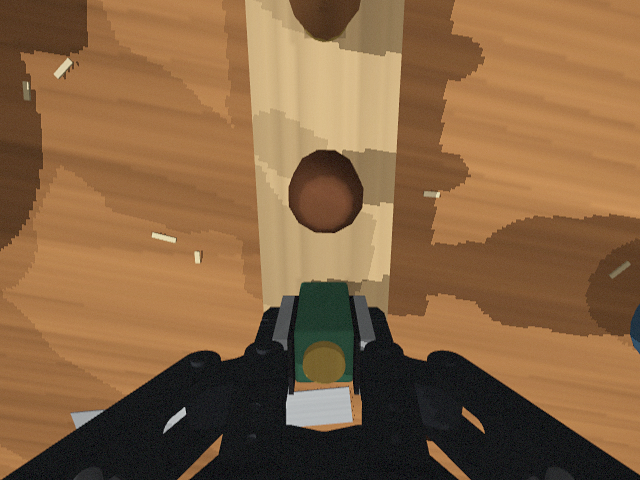

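Call:
{"fn": "play_rows", "kwargs": {"rows": [[0, 0, 0.5, 0, 0], [0, 0, 1.2, 0, 0], [0, 0, 2.4, 0, 0], [0, 0, 3.8, 0, 0], [0, 0, 5.0, 0, 0], [0, 0, 5.0, 0, 0]]}}

```text
t: 15.2
position: [0.4142, 0.3042, 0.2491]
ee_rot: [-2.413, 1.998, -0.002]
ft_force: [0.7, -0.2, -1.5]
grip_width: 0.0212
```

Run:
```python
from h import *
p,y=pose()
s=eyes.snapshot("side"); w=eyes.snapshot("wrist"); p,y=pose(); cv2.imwrite("pics/w11.png",s["pixels"])
cv2.imwrite("pics/w11w.png",w["pixels"][240:480,160:480])
for q in ("pin","pin_tip"):
  for n,x in (("side",s),("wrist",w)):
    m=mark_of(q,x); print(q,n,[(np.round(k["at"],1).tolist(),round(k["confidence"],2)) for k in m[:2]])
print(proj(p-[0,0,.0904],s)[::-1])
print("button at", onz([361.5,323],w,p[2]+.0096))
```

```text
t15.20 pos [0.4142 0.3042 0.2491] jaw -79.25 tilt [ 0.006  0.006 -1.   ] F [ 0.69 -0.21 -1.48] T [ 0.059 -0.021  0.065] grip 0.0212 j [-1.11  0.39  0.61  1.81 -0.26  1.01 -1.78]
t15.30 pos [0.412  0.3036 0.245 ] jaw -79.22 tilt [ 0.001  0.002 -1.   ] F [-0.36  0.23 -1.07] T [-0.033 -0.007 -0.045] grip 0.021 j [-1.11  0.39  0.61  1.82 -0.26  1.01 -1.78]
pin side [([352.9, 373.9], 0.63)]
pin wrist [([259.8, 325.6], 0.56)]
pin_tip side [([350.0, 377.7], 0.54)]
pin_tip wrist [([260.8, 323.5], 0.65)]
[352.95260383 378.0066564 ]
button at [0.41396514 0.30463599 0.25460817]
```

View pics/w11.png

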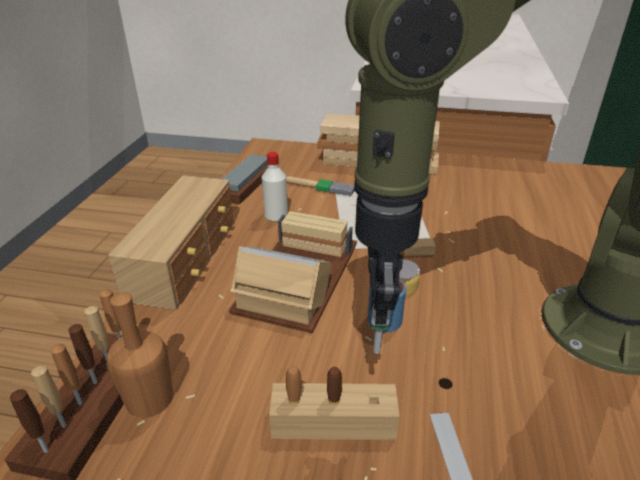

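View pics/w11w.png

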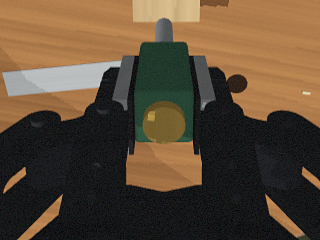

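Run:
```python
from h import *
w=eyes.snapshot("wrist"); p,y=pose()
print(proj(p-[0,0,.0904],w)[::-1], proj(p+[0,0,.0096],w)[::-1])
im=w["pixels"][235:400,270:380].copy(); cv2.imwrite("pics/w12.png",cv2.resize(im,None,fx=4,fy=4,interpolation=cv2.INTER_CUBIC))
```

```text
t15.55 pos [0.4116 0.303  0.2432] jaw -79.26 tilt [-0.002 -0.002 -1.   ] F [ 0.19 -0.03 -1.75] T [ 0.018 -0.024  0.039] grip 0.0207 j [-1.1   0.39  0.6   1.82 -0.26  1.01 -1.78]
[263.54779105 324.08247952] [367.13016538 324.69499595]
```

View pics/w12.png

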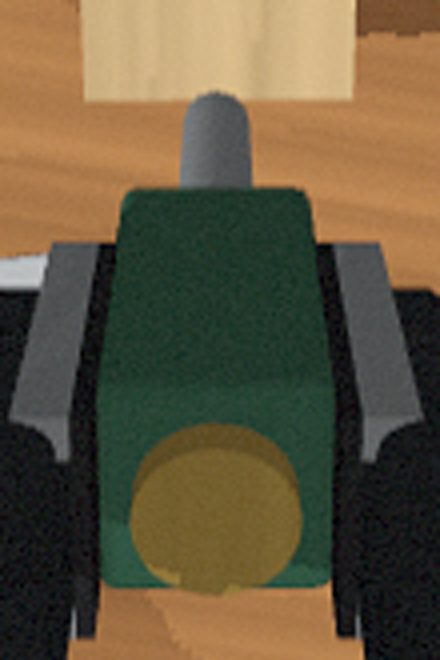

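Call:
{"fn": "play_rows", "kwargs": {"rows": [[0.3, -0.4, 0.2, 1, 0], [1.0, -1.4, 0.2, 2, 0], [1.8, -2.5, 0.2, 3, 0], [2.6, -3.6, 0.2, 4, 0], [3.4, -4.7, 0.2, 5, 0], [4.2, -5.8, 0.2, 6, 0], [5.0, -6.9, 0.2, 7, 0], [5.8, -8.0, 0.2, 8, 0]]}}

```text
t: 16.35
position: [0.5867, 0.0617, 0.2492]
ee_rot: [3.115, -0.408, -0.003]
ft_force: [-0.5, 1.1, 0.1]
grip_width: 0.0214
```

Call:
{"fn": "play_rows", "kwargs": {"rows": [[0.6, -0.8, 0, 0.8, 0], [0.94, -1.21, -0.4, 1.07, 0], [0.94, -1.21, -0.8, 1.07, 0], [0.94, -1.21, -1.0, 1.07, 0], [0.94, -1.21, -1.0, 1.07, 0], [0.94, -1.21, -1.0, 1.07, 0]]}}

```text
t: 16.95
position: [0.6139, 0.0284, 0.2202]
ee_rot: [-3.136, 0.181, 0.001]
ft_force: [-0.4, 0.7, -0.7]
grip_width: 0.0216
```

```bash
cat > c.py <<'E'
from h import *
import pickle,sys
ct,sn=np.cos(np.radians(35)),np.sin(np.radians(35))
Rc=np.array([[0,-1,0],[ct,0,-sn],[sn,0,ct]])
v=[.61233,-.05813,-.11692,.08386]
R=Rz(v[2]);Rw=R@Rc;c0=R@[0,v[3],.1]+[v[0],v[1],0]
def look(tag,names=("wrist",)):
    S={}
    for n in names: S[n]=eyes.snapshot(n)
    p,y=pose(); pickle.dump((S,p,y),open(f"{tag}.pkl","wb")); t=p-[0,0,.0904]
    print("tip(if vertical) in cover mm",(Rw.T@(t-c0)*1e3).round(1),"rest-frame rel mm",(R.T@(t-c0)*1e3).round(1))
    for n,s in S.items():
        im=s["pixels"].copy()
        for a in(-.007,.007):
            for b in(-.031,.031): cv2.circle(im,tuple(proj(Rw@[a,b,0]+c0,s).astype(int)),2,(0,0,255),1)
        cv2.imwrite(f"pics/{tag}_{n}.png",im)
    return S,p,y
E
python3 - <<'E'
from c import *
look("d1",("wrist","side","scene"))
E
```

```text
t17.10 pos [0.6144 0.0278 0.2209] jaw -6.64 tilt [ 0.001  0.    -1.   ] F [-0.   0.5 -0.6] T [-0.024  0.052  0.049] grip 0.0214 j [-0.26  0.53  0.29  1.59 -0.17  1.05 -0.04]
tip(if vertical) in cover mm [18.9  8.  24. ] rest-frame rel mm [-8.   1.7 30.5]
```

View pics/d1_wrist.png

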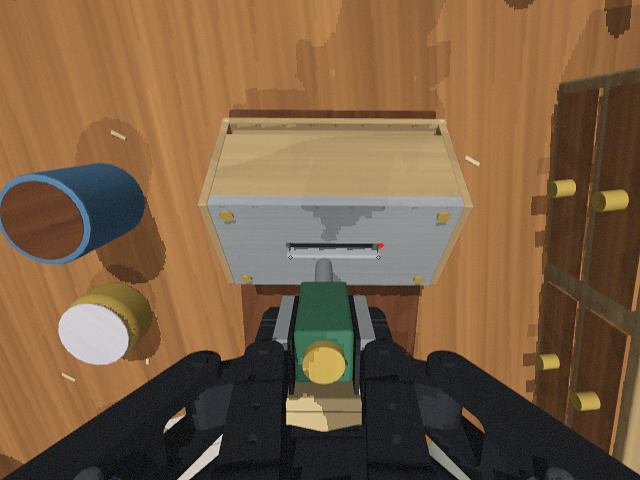

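View pics/d1_scene.png

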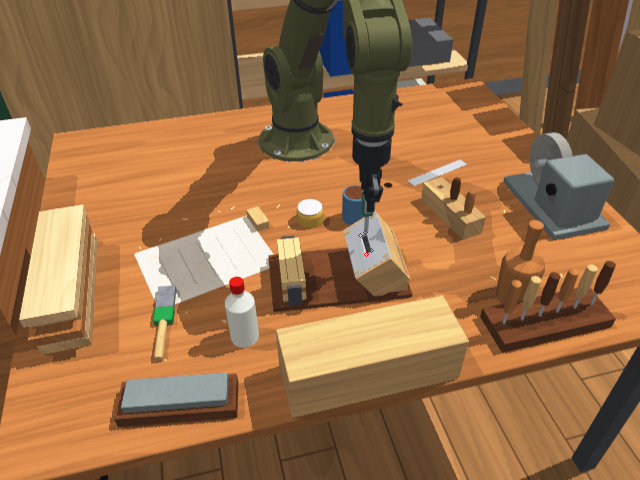

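Call:
{"fn": "play_rows", "kwargs": {"rows": [[-0.004, -0.033, -0.3, 0, 0], [-0.004, -0.033, -0.6, 0, 0], [-0.004, -0.033, -0.8, 0, 0], [-0.004, -0.033, -0.9, 0, 0], [-0.004, -0.033, -1.0, 0, 0], [-0.004, -0.033, -1.08, 0, 0], [-0.004, -0.033, -1.15, 0, 0], [-0.004, -0.033, -1.15, 0, 0]]}}

```text
t: 17.9
position: [0.6142, 0.0259, 0.1856]
ee_rot: [-3.136, 0.184, 0.0]
ft_force: [0.5, -0.6, -0.7]
grip_width: 0.0208
```

Run:
```python
from c import *
S,p,y=look("d2")
cv2.imwrite("pics/d2z.png",cv2.resize(S["wrist"]["pixels"][200:360,230:420],None,fx=4,fy=3.7,interpolation=cv2.INTER_CUBIC))
```

```text
t17.95 pos [0.6142 0.0259 0.1858] jaw -6.7 tilt [ 0.  0. -1.] F [ 0.49  0.25 -1.97] T [-0.001  0.014  0.008] grip 0.0212 j [-0.25  0.56  0.28  1.63 -0.18  0.97 -0.03]
tip(if vertical) in cover mm [-2.7  7.9 -3.7] rest-frame rel mm [-7.9 -0.1 -4.6]
```

View pics/d2z.png

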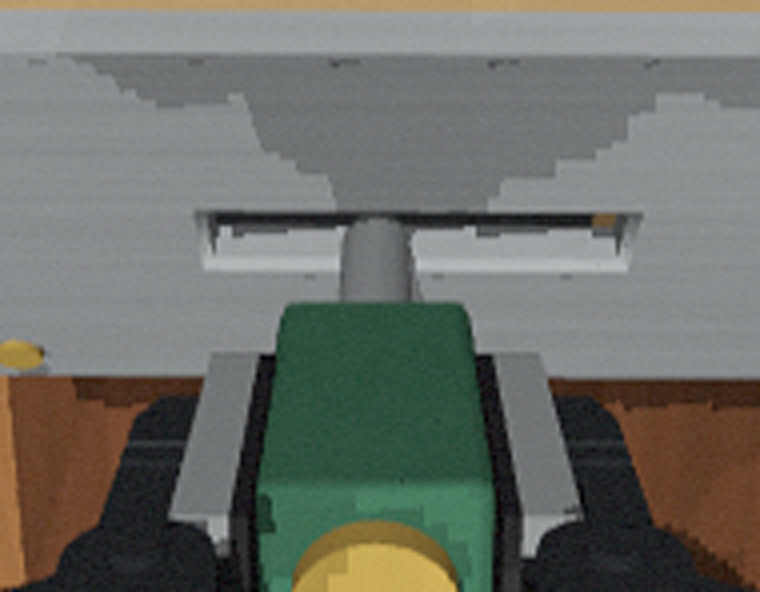

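Call:
{"fn": "play_rows", "kwargs": {"rows": [[-0.014, -0.12, -0.003, 0, 0], [-0.028, -0.24, -0.012, 0, 0], [-0.041, -0.35, -0.025, 0, 0], [-0.055, -0.467, -0.043, 0, 0], [-0.055, -0.467, -0.043, 0, 0]]}}

```text
t: 18.45
position: [0.6122, 0.0106, 0.1843]
ee_rot: [3.135, -0.186, -0.001]
ft_force: [-0.2, 1.0, -0.5]
grip_width: 0.0213
```

Run:
```python
from c import *
S,p,y=look("d3",("wrist","scene"))
cv2.imwrite("pics/d3z.png",cv2.resize(S["wrist"]["pixels"][180:360,230:420],None,fx=4,fy=3.3,interpolation=cv2.INTER_CUBIC))
cv2.imwrite("pics/d3s.png",cv2.resize(S["scene"]["pixels"][170:300,310:440],None,fx=4.5,fy=4.5,interpolation=cv2.INTER_CUBIC))
```

```text
t18.55 pos [0.6124 0.0115 0.1843] jaw -6.73 tilt [-0. -0. -1.] F [ 0.12  0.11 -1.34] T [-0.005  0.022  0.027] grip 0.0208 j [-0.23  0.56  0.28  1.64 -0.18  0.97 -0.01]
tip(if vertical) in cover mm [-15.5   8.1   3.4] rest-frame rel mm [ -8.1 -14.7  -6.1]
```

View pics/d3z.png

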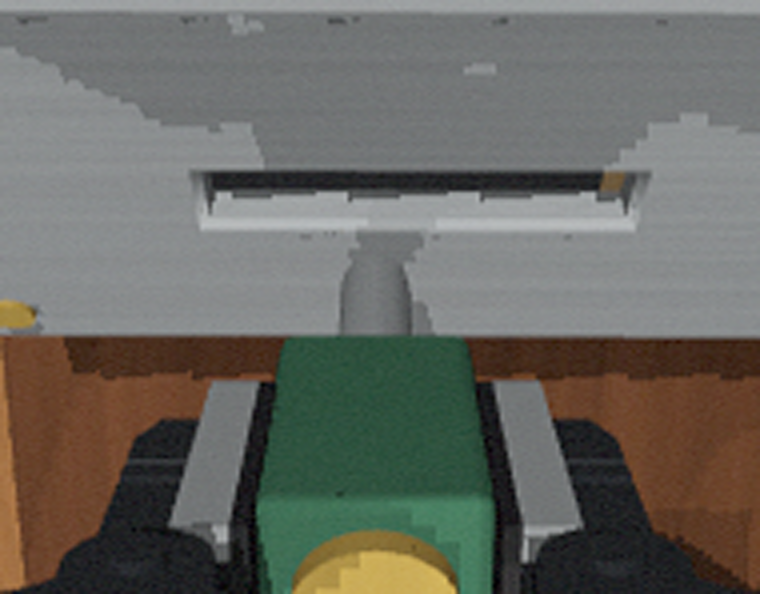

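View pics/d3s.png

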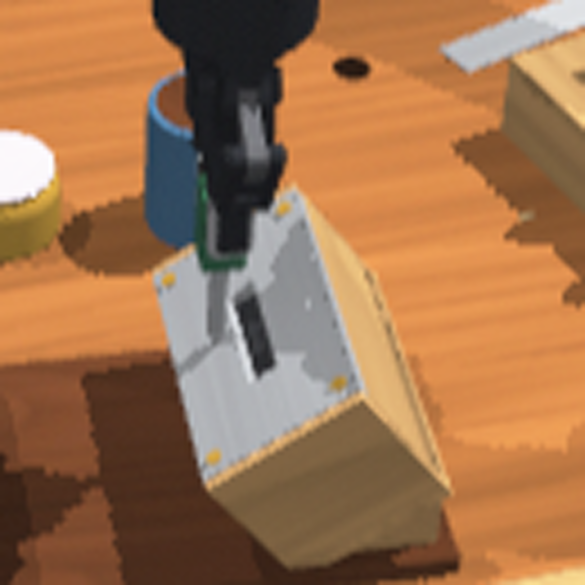

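Run:
```python
from c import *
S,p,y=pickle.load(open("d1.pkl","rb"))
w=S["wrist"]
cv2.imwrite("pics/e1.png",cv2.resize(w["pixels"][110:290,190:480],None,fx=2.75,fy=3,interpolation=cv2.INTER_CUBIC))
im=eyes.snapshot("side")["pixels"]; 
cv2.imwrite("pics/e2.png",cv2.resize(im[200:340,220:380],None,fx=4.2,fy=4.2,interpolation=cv2.INTER_CUBIC))
def on(r,c,z):
    o,d=ray([r,c],w); o=Rw.T@(o-c0);d=Rw.T@d; return (o+d*(z-o[2])/d[2])*1e3
for r in (196,200,206,283): print(r,on(r,335,0).round(1),on(r,335,.004).round(1),on(r,335,-.008).round(1))
```

```text
196 [53.3  1.2  0. ] [57.3  1.4  4. ] [45.2  0.9 -8. ]
200 [50.   1.1  0. ] [54.1  1.3  4. ] [41.8  0.8 -8. ]
206 [45.  1.  0.] [49.3  1.2  4. ] [36.6  0.7 -8. ]
283 [-41.6  -1.2   0. ] [-35.   -0.9   4. ] [-54.7  -1.6  -8. ]
```

View pics/e1.png

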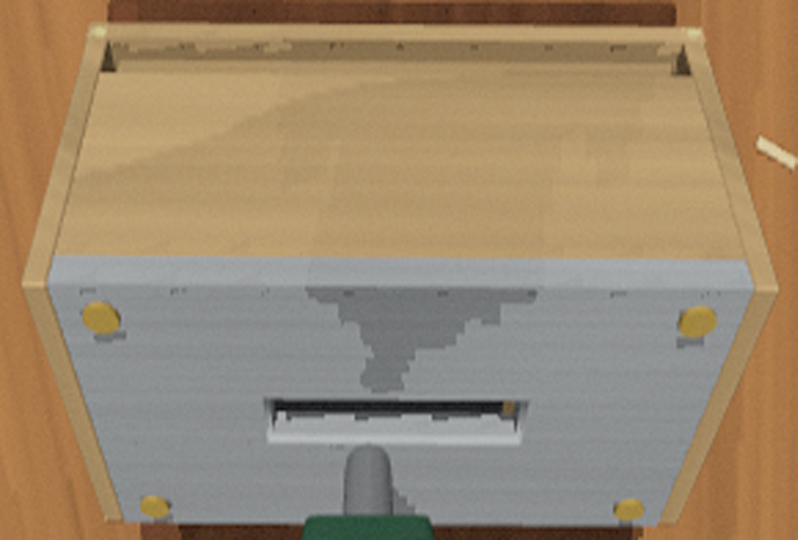

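View pics/e2.png

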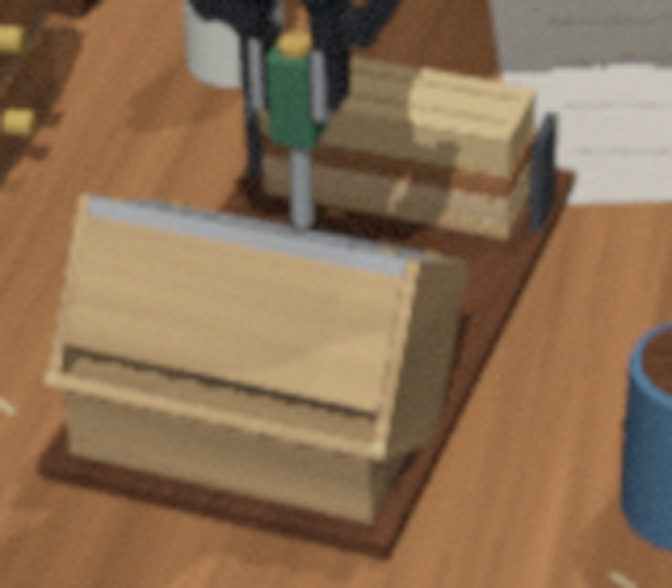

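Call:
{"fn": "play_rows", "kwargs": {"rows": [[0, 0, 0.8, 0, 0], [0.02, 0.2, 1.6, 0, 0], [0.12, 1.0, 1.7, 0, 0], [0.24, 2.0, 1.7, 0, 0], [0.315, 2.67, 1.5, 0, 0], [0.315, 2.67, 0.9, 0, 0], [0.315, 2.67, 0.29, 0, 0], [0.315, 2.67, 0.29, 0, 0]]}}

```text
t: 19.4
position: [0.6202, 0.0923, 0.19]
ee_rot: [3.135, -0.182, -0.009]
ft_force: [-0.8, 0.3, -1.1]
grip_width: 0.0212
```

Run:
```python
from c import *
S,p,y=look("d4",("wrist","side"))
a=cv2.resize(S["wrist"]["pixels"][160:400,190:470],None,fx=1.4,fy=1.4)
b=cv2.resize(S["side"]["pixels"][180:340,220:380],(336,336),interpolation=cv2.INTER_CUBIC)
cv2.imwrite("pics/d4z.png",np.hstack([a,b]))
```

```text
t19.50 pos [0.6218 0.0919 0.1928] jaw -6.7 tilt [-0.001 -0.001 -1.   ] F [ 0.44 -0.45  0.22] T [-0.007 -0.054  0.052] grip 0.0212 j [-0.35  0.58  0.28  1.58 -0.18  1.01 -0.14]
tip(if vertical) in cover mm [ 55.7   8.1 -36.1] rest-frame rel mm [-8.1 66.3  2.4]
```

View pics/d4z.png

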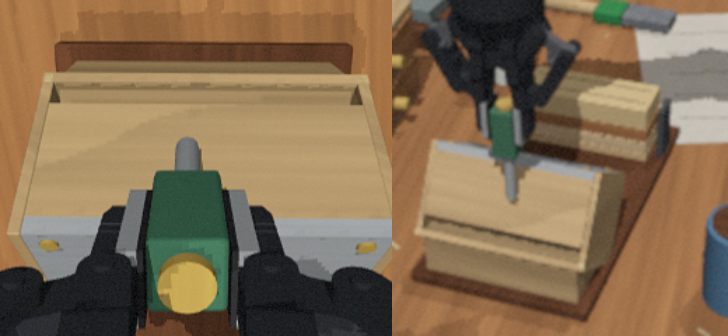

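Call:
{"fn": "play_rows", "kwargs": {"rows": [[-0.02, -0.17, 0, 0, 0], [-0.04, -0.35, -0.01, 0, 0], [-0.061, -0.52, -0.025, 0, 0], [-0.082, -0.692, -0.053, 0, 0], [-0.082, -0.692, -0.053, 0, 0]]}}

```text
t: 20.0
position: [0.6204, 0.0728, 0.1933]
ee_rot: [-3.132, 0.183, -0.005]
ft_force: [-1.1, 6.2, 3.6]
grip_width: 0.0211
```

```bash
cat >> c.py <<'E'
def duo(tag):
    S,p,y=look(tag,("wrist","side"))
    a=cv2.resize(S["wrist"]["pixels"][160:400,190:470],None,fx=1.4,fy=1.4)
    b=cv2.resize(S["side"]["pixels"][180:340,220:380],(336,336),interpolation=cv2.INTER_CUBIC)
    cv2.imwrite(f"pics/{tag}z.png",np.hstack([a,b]))
E
python3 -c "
from c import *
duo('d5')"
```

```text
t20.10 pos [0.6204 0.073  0.1933] jaw -6.65 tilt [ 0.003  0.004 -1.   ] F [-0.18  5.46  4.16] T [1.5   0.026 0.044] grip 0.0216 j [-0.32  0.57  0.28  1.6  -0.18  1.   -0.11]
tip(if vertical) in cover mm [ 40.4   7.3 -24.8] rest-frame rel mm [-7.3 47.3  2.9]
```

View pics/d5z.png

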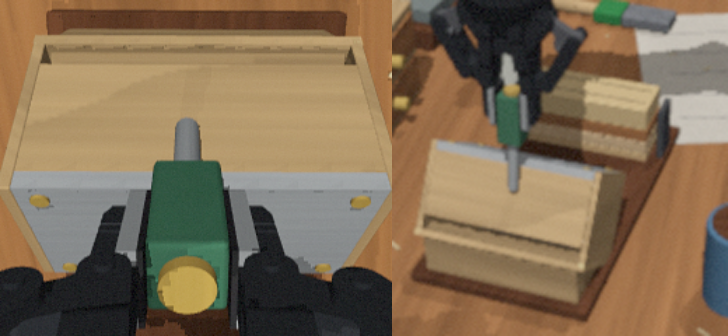

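Call:
{"fn": "play_rows", "kwargs": {"rows": [[-0.016, -0.132, -0.03, 0, 0], [-0.031, -0.265, -0.057, 0, 0], [-0.047, -0.397, -0.097, 0, 0], [-0.062, -0.53, -0.14, 0, 0], [-0.078, -0.662, -0.195, 0, 0], [-0.094, -0.794, -0.253, 0, 0], [-0.11, -0.927, -0.315, 0, 0], [-0.125, -1.06, -0.383, 0, 0]]}}

```text
t: 20.9
position: [0.6175, 0.0407, 0.1829]
ee_rot: [-3.133, 0.182, -0.009]
ft_force: [-1.6, 4.0, 10.8]
grip_width: 0.0212
```

```bash
python3 -c "
from c import *
duo('d6')"
```

```text
t21.00 pos [0.6174 0.04   0.1826] jaw -6.72 tilt [ 0.005  0.003 -1.   ] F [0.39 3.63 7.97] T [ 1.188 -0.07  -0.009] grip 0.0212 j [-0.27  0.57  0.27  1.63 -0.18  0.96 -0.05]
tip(if vertical) in cover mm [  7.1   6.4 -14.5] rest-frame rel mm [-6.4 14.2 -7.8]
```

View pics/d6z.png

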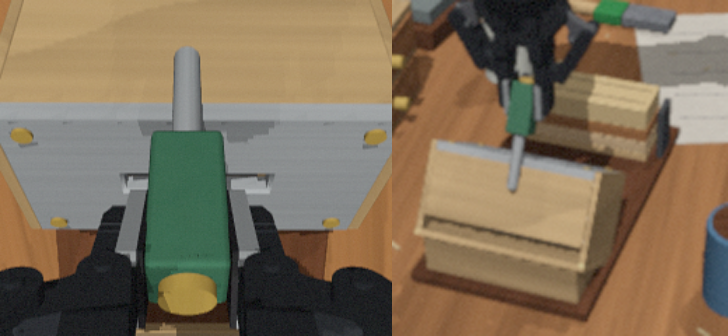

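Call:
{"fn": "play_rows", "kwargs": {"rows": [[-0.008, -0.07, -0.04, 0, 0], [-0.016, -0.14, -0.08, 0, 0], [-0.024, -0.2, -0.12, 0, 0], [-0.032, -0.27, -0.16, 0, 0], [-0.032, -0.27, -0.16, 0, 0]]}}

```text
t: 21.5
position: [0.6166, 0.0324, 0.1779]
ee_rot: [-3.133, 0.183, -0.009]
ft_force: [0.6, 3.9, 8.1]
grip_width: 0.0213
```

```bash
cat > tilt.py <<'E'
from c import *
# fit pin pose from wrist picture: marks of tip & button
def corr(S,p):
    w=S["wrist"]
    m=mark_of("pin_tip",w); print([(np.round(k["at"],1).tolist(),round(k["confidence"],2)) for k in m[:2]])
E
python3 -c "
from c import *
duo('d7')
S,p,y=pickle.load(open('d7.pkl','rb'))
cv2.imwrite('pics/d7w.png',cv2.resize(S['wrist']['pixels'][150:420,250:400],None,fx=3.2,fy=2.2,interpolation=cv2.INTER_CUBIC))
"
```

```text
t21.60 pos [0.6167 0.0324 0.1779] jaw -6.68 tilt [ 0.006  0.003 -1.   ] F [-0.51  2.91  8.39] T [ 1.307 -0.19   0.011] grip 0.0215 j [-0.26  0.57  0.27  1.64 -0.18  0.95 -0.04]
tip(if vertical) in cover mm [ -1.8   6.2 -14. ] rest-frame rel mm [ -6.2   6.6 -12.5]
```

View pics/d7z.png

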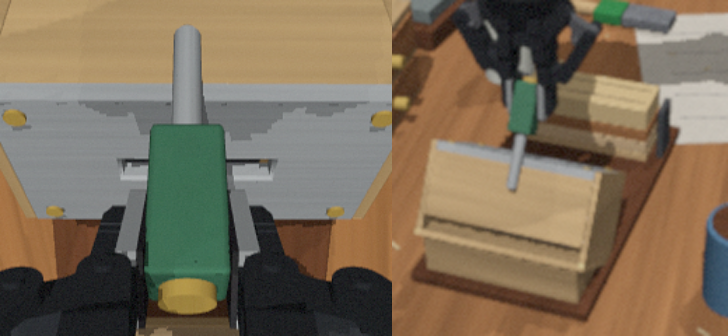

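View pics/d7w.png

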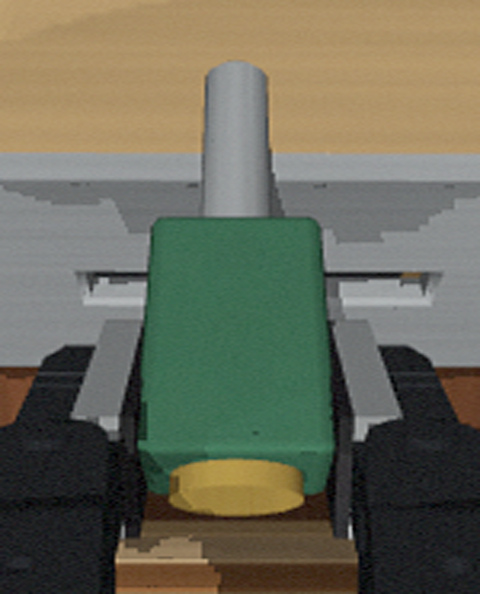

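```bash
cat > tilt.py <<'E'
from c import *
from scipy.optimize import least_squares
ey=R@np.array([0,1,0.])
def fitpin(w,p,obs):
    # obs: list of (pinz, offset, row)
    def pts(v):
        th=np.radians(v[2]); ax=-np.sin(th)*ey+np.array([0,0,np.cos(th)]); nx=np.cos(th)*ey+np.array([0,0,np.sin(th)])
        tip=p+v[0]*ey+np.array([0,0,v[1]])
        return ax,nx,tip
    def res(v):
        ax,nx,tip=pts(v); return [proj(tip+z*ax+o*nx,w)[1]-r for z,o,r in obs]
    r=least_squares(res,[.05,-.07,33],x_scale=[.01,.01,5]); ax,nx,tip=pts(r.x)
    print("theta %.2f"%r.x[2],"tip rel TCP (rest y,z) mm",(r.x[:2]*1e3).round(2),"res",np.round(r.fun,2),"tip cover mm",(Rw.T@(tip-c0)*1e3).round(1))
    # where's pin z of the point nearest tcp-6mm
    g=p-[0,0,.006]; print("pinz of grasp",(ax@(g-tip)*1e3).round(1),"offset",(nx@(g-tip)*1e3).round(1)); return r.x
if __name__=="__main__":
    S,p,y=pickle.load(open("d7.pkl","rb"))
    fitpin(S["wrist"],p,[(0,.005,177.7),(.05,.011,248.5),(.096,.011,352.7)])
    fitpin(S["wrist"],p,[(0,.005,177.7),(.05,.011,248.5),(.096,.011,352.7),(.1,-.0075,383.5)])
E
python3 tilt.py
```

```text
theta 36.73 tip rel TCP (rest y,z) mm [ 49.44 -80.64] res [0. 0. 0.] tip cover mm [ 44.3   6.2 -34.3]
pinz of grasp 89.4 offset 5.0
theta 34.26 tip rel TCP (rest y,z) mm [ 49.45 -76.69] res [ 0.65 -1.05  0.94 -0.57] tip cover mm [ 46.6   6.2 -31.1]
pinz of grasp 86.3 offset -1.1
```

Call:
{"fn": "play_rows", "kwargs": {"rows": [[0.019, 0.162, 0.113, 0, 0], [-0.04, -0.2, 0.7, 0, 0], [-0.08, -0.6, 1.3, 0, 0], [-0.115, -0.977, 1.75, 0, 0], [-0.23, -1.7, 1.25, 0, 0], [-0.35, -2.405, 0.737, 0, 0], [-0.321, -2.16, 0.383, 0, 0], [-0.321, -2.16, 0.383, 0, 0]]}}

```text
t: 22.4
position: [0.6043, -0.0332, 0.1854]
ee_rot: [-3.136, 0.184, 0.005]
ft_force: [0.1, 1.2, -1.1]
grip_width: 0.0209
```

```bash
python3 -c "
from c import *
S,p,y=look('d8',('wrist','side'))
cv2.imwrite('pics/d8w.png',cv2.resize(S['wrist']['pixels'][150:420,230:420],None,fx=3.2,fy=2.2,interpolation=cv2.INTER_CUBIC))
cv2.imwrite('pics/d8s.png',cv2.resize(S['side']['pixels'][140:340,220:380],None,fx=3,fy=3,interpolation=cv2.INTER_CUBIC))
"
```

```text
t22.50 pos [ 0.6054 -0.0328  0.187 ] jaw -6.65 tilt [-0.  0. -1.] F [ 1.12 -0.54 -1.01] T [0.019 0.028 0.015] grip 0.0213 j [-0.16  0.55  0.28  1.65 -0.18  0.96  0.07]
tip(if vertical) in cover mm [-50.7   9.9  31.3] rest-frame rel mm [ -9.9 -59.5  -3.4]
```

View pics/d8w.png

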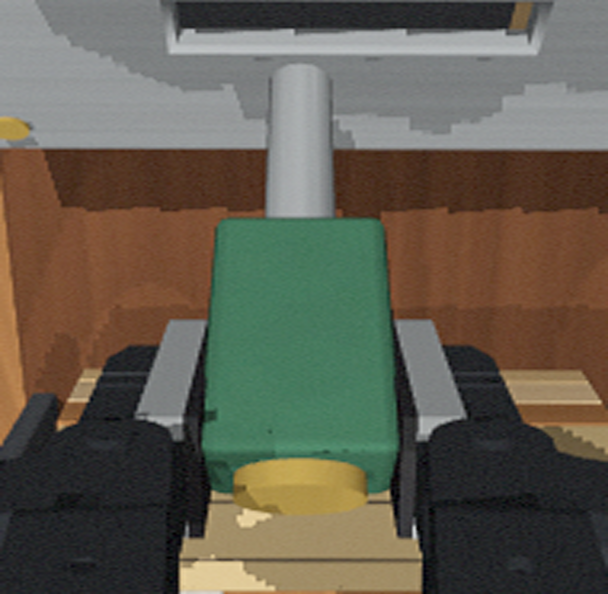

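View pics/d8s.png

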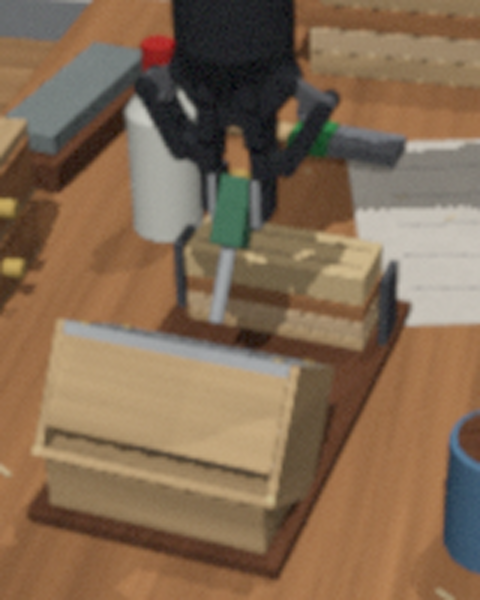

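Run:
```python
from tilt import *
S,p,y=pickle.load(open("d8.pkl","rb"))
w=S["wrist"]
fitpin(w,p,[(0,.005,179),(.05,.011,249),(.096,.011,354)])
fitpin(w,p,[(0,.005,179),(.05,.011,249),(.096,.011,354),(.1,-.0075,383)])
g=w["pixels"][150:420,230:420]
# side view: shaft direction vs predicted
sd=S["side"]
tip=p+.0494*ey+np.array([0,0,-.0775])
for th in (32,35,38):
    t=np.radians(th);ax=-np.sin(t)*ey+np.array([0,0,np.cos(t)])
    piv=p-np.array([0,0,.006]); tp=piv-.0855*ax
    print(th,"side tip",proj(tp,sd).round(1),"wrist tip",proj(tp,w).round(1),"wrist rim",proj(tp+.005*(np.cos(t)*ey+np.array([0,0,np.sin(t)])),w).round(1), "cover",(Rw.T@(tp-c0)*1e3).round(1))
```

```text
theta 35.35 tip rel TCP (rest y,z) mm [ 48.21 -80.67] res [ 0. -0.  0.] tip cover mm [-5.7  9.9 11.7]
pinz of grasp 88.8 offset 3.9
theta 34.53 tip rel TCP (rest y,z) mm [ 48.22 -79.36] res [ 0.21 -0.35  0.31 -0.19] tip cover mm [-4.9  9.9 12.7]
pinz of grasp 87.8 offset 1.9
32 side tip [292.7 247.2] wrist tip [324.1 192. ] wrist rim [324.1 184.8] cover [-6.8  9.9 15.1]
35 side tip [291.9 247.2] wrist tip [324.1 185.7] wrist rim [324.1 178.5] cover [-2.3  9.9 15. ]
38 side tip [291.2 247.1] wrist tip [324.1 179.5] wrist rim [324.  172.4] cover [ 2.1  9.9 15.1]
```

Call:
{"fn": "play_rows", "kwargs": {"rows": [[0.012, 0.1, 0.05, 0, 0], [0.02, 0.17, -0.05, 0, 0], [0.03, 0.25, -0.16, 0, 0], [0.038, 0.323, -0.26, 0, 0], [0.038, 0.323, -0.26, 0, 0]]}}

```text
t: 23.0
position: [0.6061, -0.023, 0.1784]
ee_rot: [-3.136, 0.182, 0.002]
ft_force: [-0.7, -0.7, -1.4]
grip_width: 0.0215
```

```bash
python3 -c "
from c import *
S,p,y=look('d9',('wrist','side'))
cv2.imwrite('pics/d9w.png',cv2.resize(S['wrist']['pixels'][140:270,230:420],None,fx=4.2,fy=4.2,interpolation=cv2.INTER_CUBIC))
"
```

```text
t23.10 pos [ 0.6063 -0.0236  0.1788] jaw -6.69 tilt [-0. -0. -1.] F [-0.16 -0.36 -0.33] T [-0.058  0.027 -0.005] grip 0.0215 j [-0.17  0.56  0.28  1.66 -0.18  0.95  0.05]
tip(if vertical) in cover mm [-47.9  10.   19.4] rest-frame rel mm [-10.  -50.3 -11.6]
```

View pics/d9w.png

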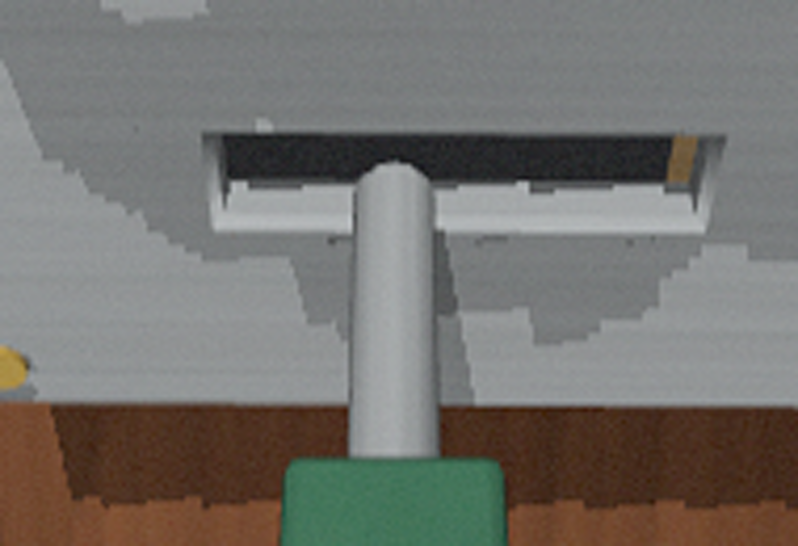

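Run:
```python
from tilt import *
S,p,y=pickle.load(open("d9.pkl","rb")); w=S["wrist"]
def on(r,c,z):
    o,d=ray([r-.5,c-.5],w); o=Rw.T@(o-c0);d=Rw.T@d; return ((o+d*(z-o[2])/d[2])*1e3).round(1)
k=lambda u,v:(140+v/4.2,230+u/4.2)
for z in (0,.002,.004): print(z,"rim",on(*k(394,163),z))
print("slot up",on(*k(470,133),0),"low",on(*k(470,232),0),"left",on(*k(204,150),0),"right",on(*k(722,150),0))
fitpin(w,p,[(0,.005,178.3),(.05,.011,248.6),(.096,.011,354)])
```

```text
0 rim [4.2 9.6 0. ]
0.002 rim [6.1 9.6 2. ]
0.004 rim [7.9 9.6 4. ]
slot up [9.1 0.3 0. ] low [-7.8 -0.3  0. ] left [ 6.3 33.1  0. ] right [  6.4 -30.9   0. ]
theta 35.49 tip rel TCP (rest y,z) mm [ 49.73 -79.22] res [ 0. -0.  0.] tip cover mm [-0.7 10.   0. ]
pinz of grasp 88.5 offset 2.0
```

Call:
{"fn": "play_rows", "kwargs": {"rows": [[0.005, 0.04, -0.055, 0, 0], [0.009, 0.08, -0.11, 0, 0], [0.014, 0.12, -0.165, 0, 0], [0.018, 0.155, -0.218, 0, 0], [0.018, 0.155, -0.218, 0, 0]]}}

```text
t: 23.6
position: [0.6069, -0.0193, 0.1721]
ee_rot: [3.136, -0.184, -0.0]
ft_force: [0.4, -0.3, -3.3]
grip_width: 0.021
```

Call:
{"fn": "play_rows", "kwargs": {"rows": [[0.005, 0.04, -0.055, 0, 0], [0.009, 0.08, -0.11, 0, 0], [0.014, 0.12, -0.165, 0, 0], [0.018, 0.155, -0.218, 0, 0], [0.018, 0.155, -0.218, 0, 0]]}}

```text
t: 24.1
position: [0.6073, -0.0147, 0.1656]
ee_rot: [3.136, -0.184, -0.001]
ft_force: [-1.0, -4.0, -2.6]
grip_width: 0.0211
```

```bash
python3 -c "
from c import *
S,p,y=look('d10',('wrist',))
cv2.imwrite('pics/d10w.png',cv2.resize(S['wrist']['pixels'][140:270,230:420],None,fx=4.2,fy=4.2,interpolation=cv2.INTER_CUBIC))
"
```

```text
t24.15 pos [ 0.6073 -0.0146  0.1656] jaw -6.71 tilt [-0.001 -0.    -1.   ] F [ 1.45 -3.34 -3.65] T [-1.086  0.007 -0.041] grip 0.0213 j [-0.19  0.57  0.27  1.68 -0.18  0.92  0.04]
tip(if vertical) in cover mm [-48.   10.1   3.3] rest-frame rel mm [-10.1 -41.3 -24.8]
```

View pics/d10w.png

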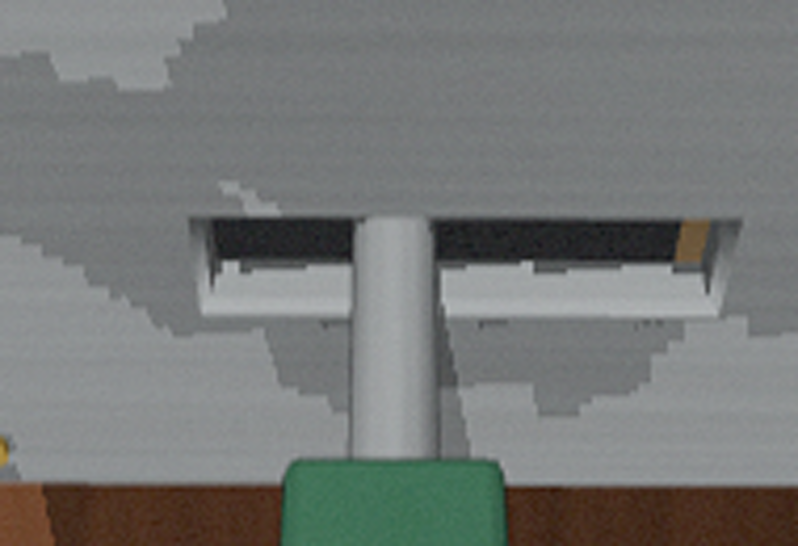

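Call:
{"fn": "play_rows", "kwargs": {"rows": [[-0.005, -0.041, -0.029, 0, 0], [-0.003, -0.02, -0.06, 0, 0], [0.0, 0.0, -0.09, 0, 0], [0.004, 0.036, -0.138, 0, 0], [0.004, 0.036, -0.138, 0, 0]]}}

```text
t: 24.65
position: [0.6076, -0.0127, 0.1616]
ee_rot: [-3.136, 0.183, 0.0]
ft_force: [0.5, 0.0, -0.7]
grip_width: 0.0211
```

Call:
{"fn": "play_rows", "kwargs": {"rows": [[0.003, 0.02, -0.028, 0, 0], [0.005, 0.038, -0.055, 0, 0], [0.005, 0.038, -0.055, 0, 0]]}}

```text
t: 24.95
position: [0.6077, -0.0118, 0.16]
ee_rot: [-3.136, 0.183, 0.0]
ft_force: [-0.0, 0.8, -0.3]
grip_width: 0.0214
```

```bash
cat > f.py <<'E'
from c import *
p,y=pose(False); f=[]
for i in range(6):
    st=manip.read_state(); f.append(st["ft_force"])
f=np.mean(f,0); print("F cover",(Rw.T@f).round(2)); t=p-[0,0,.0792]+.0497*(R@np.array([0,1,0])); print("tip cover",(Rw.T@(t-c0)*1e3).round(1)); pose()
E
python3 f.py
```

```text
F cover [ 0.48  0.11 -0.72]
tip cover [ -1.8  10.  -22.2]
t24.95 pos [ 0.6077 -0.0118  0.16  ] jaw -6.68 tilt [-0.  0. -1.] F [-0.01  0.82 -0.32] T [ 0.02   0.002 -0.007] grip 0.0214 j [-0.19  0.58  0.27  1.68 -0.19  0.9   0.04]
```

Call:
{"fn": "play_rows", "kwargs": {"rows": [[-0.003, -0.027, -0.019, 0, 0], [-0.006, -0.054, -0.038, 0, 0], [-0.006, -0.054, -0.038, 0, 0]]}}

```text
t: 25.25
position: [0.6075, -0.0141, 0.1589]
ee_rot: [3.136, -0.184, -0.0]
ft_force: [-0.1, 0.7, -0.7]
grip_width: 0.021
```

```bash
python3 f.py
```

```text
F cover [ 0.16  0.18 -1.  ]
tip cover [ -4.3  10.  -21.8]
t25.25 pos [ 0.6075 -0.0141  0.1589] jaw -6.72 tilt [-0. -0. -1.] F [-0.1   0.72 -0.72] T [-0.038  0.01   0.001] grip 0.021 j [-0.18  0.58  0.27  1.68 -0.19  0.9   0.04]
```

Call:
{"fn": "play_rows", "kwargs": {"rows": [[-0.002, -0.02, -0.014, 0, 0], [-0.005, -0.041, -0.029, 0, 0], [-0.005, -0.041, -0.029, 0, 0]]}}

```text
t: 25.55
position: [0.6074, -0.0152, 0.1581]
ee_rot: [3.136, -0.184, 0.0]
ft_force: [-0.2, -0.3, -1.2]
grip_width: 0.021
```

```bash
python3 f.py
```

```text
F cover [-1.    0.13 -0.82]
tip cover [ -5.6   9.9 -21.8]
t25.55 pos [ 0.6074 -0.0152  0.1581] jaw -6.71 tilt [ 0. -0. -1.] F [-0.17 -0.34 -1.24] T [-0.004 -0.025 -0.053] grip 0.021 j [-0.18  0.58  0.27  1.69 -0.19  0.9   0.05]
```

```bash
python3 -c "
from c import *
S,p,y=look('d11',('wrist',))
cv2.imwrite('pics/d11w.png',cv2.resize(S['wrist']['pixels'][160:290,230:420],None,fx=4.2,fy=4.2,interpolation=cv2.INTER_CUBIC))
"
```

```text
t25.60 pos [ 0.6074 -0.0151  0.1581] jaw -6.7 tilt [-0.  0. -1.] F [ 0.4   0.19 -0.69] T [ 0.025 -0.008 -0.043] grip 0.0213 j [-0.18  0.58  0.27  1.69 -0.19  0.9   0.05]
tip(if vertical) in cover mm [-52.7   9.9  -2.5] rest-frame rel mm [ -9.9 -41.7 -32.3]
```

View pics/d11w.png

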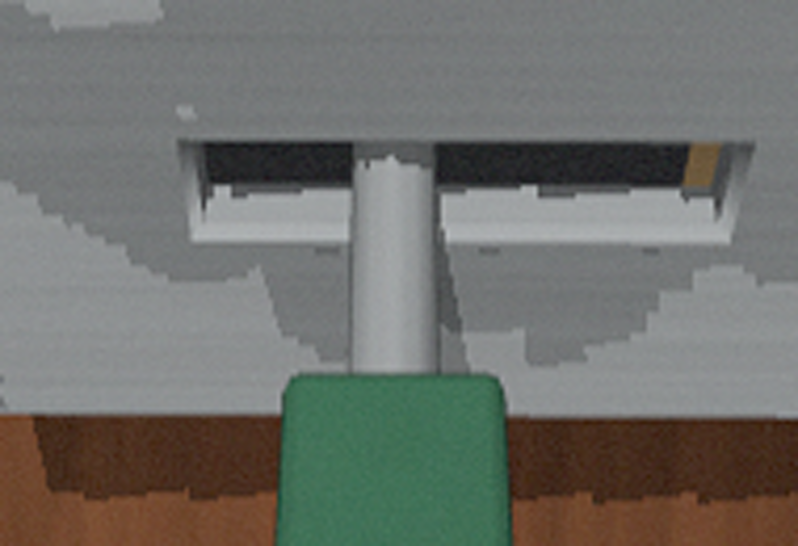

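Call:
{"fn": "play_rows", "kwargs": {"rows": [[-0.003, -0.027, -0.019, 0, 0], [-0.006, -0.054, -0.038, 0, 0], [-0.006, -0.054, -0.038, 0, 0]]}}

```text
t: 25.9
position: [0.6074, -0.0157, 0.1575]
ee_rot: [-3.135, 0.182, -0.001]
ft_force: [-0.8, 2.7, 4.0]
grip_width: 0.0215
```

```bash
python3 f.py
```

```text
F cover [4.47 1.07 1.78]
tip cover [ -6.4   9.8 -22. ]
t25.90 pos [ 0.6074 -0.0157  0.1575] jaw -6.66 tilt [ 0.001  0.001 -1.   ] F [-0.75  2.75  4.03] T [0.842 0.251 0.042] grip 0.0215 j [-0.18  0.58  0.27  1.69 -0.19  0.9   0.05]
```

Call:
{"fn": "play_rows", "kwargs": {"rows": [[0.006, 0.05, 0.035, 0, 0], [0.0115, 0.098, 0.069, 0, 0], [0.014, 0.125, 0.03, 0, 0], [0.018, 0.155, -0.013, 0, 0], [0.018, 0.155, -0.013, 0, 0]]}}

```text
t: 26.4
position: [0.6076, -0.012, 0.1562]
ee_rot: [3.136, -0.183, -0.001]
ft_force: [1.4, 0.5, -1.7]
grip_width: 0.0213
```

```bash
python3 f.py
```

```text
F cover [-0.42 -1.38 -1.73]
tip cover [ -4.1  10.1 -25.3]
t26.40 pos [ 0.6076 -0.012   0.1562] jaw -6.69 tilt [-0.001 -0.    -1.   ] F [ 1.45  0.48 -1.66] T [ 0.006 -0.002  0.043] grip 0.0213 j [-0.19  0.58  0.27  1.69 -0.19  0.9   0.04]
```

Call:
{"fn": "play_rows", "kwargs": {"rows": [[0.003, 0.028, -0.041, 0, 0], [0.007, 0.057, -0.082, 0, 0], [0.007, 0.057, -0.082, 0, 0]]}}

```text
t: 26.7
position: [0.6079, -0.0107, 0.1542]
ee_rot: [3.136, -0.184, -0.0]
ft_force: [-1.6, -1.4, 1.4]
grip_width: 0.021
```

```bash
python3 f.py
```

```text
F cover [-0.46  1.39  2.03]
tip cover [ -4.2   9.9 -27.6]
t26.70 pos [ 0.6079 -0.0107  0.1542] jaw -6.72 tilt [-0. -0. -1.] F [-1.56 -1.37  1.4 ] T [-0.269  0.219 -0.01 ] grip 0.021 j [-0.19  0.59  0.27  1.69 -0.19  0.89  0.04]
```

Call:
{"fn": "play_rows", "kwargs": {"rows": [[0.003, 0.024, -0.034, 0, 0], [0.006, 0.048, -0.068, 0, 0], [0.006, 0.048, -0.068, 0, 0]]}}

```text
t: 27.0
position: [0.6081, -0.0093, 0.1522]
ee_rot: [3.136, -0.184, 0.0]
ft_force: [-2.9, -2.6, 3.7]
grip_width: 0.0214
```

```bash
python3 f.py
```

```text
F cover [-0.25  2.62  4.67]
tip cover [ -4.2   9.9 -30.1]
t27.00 pos [ 0.6081 -0.0093  0.1522] jaw -6.71 tilt [ 0.    -0.001 -1.   ] F [-2.94 -2.56  3.68] T [-0.629  0.319  0.033] grip 0.0214 j [-0.19  0.59  0.27  1.69 -0.19  0.89  0.04]
```

Call:
{"fn": "play_rows", "kwargs": {"rows": [[-0.041, 0.005, 0, 0, 0], [-0.083, 0.01, 0, 0, 0], [-0.124, 0.015, 0, 0, 0], [-0.165, 0.02, 0, 0, 0]]}}

```text
t: 27.4
position: [0.604, -0.0084, 0.1525]
ee_rot: [3.136, -0.184, 0.003]
ft_force: [2.7, -3.4, 3.8]
grip_width: 0.0211
```

```bash
python3 f.py
```

```text
F cover [-0.33 -3.1   4.86]
tip cover [ -3.7  14.1 -30. ]
t27.40 pos [ 0.604  -0.0084  0.1525] jaw -6.72 tilt [ 0.002 -0.    -1.   ] F [ 2.72 -3.4   3.79] T [-0.743 -0.912 -0.142] grip 0.0211 j [-0.19  0.58  0.27  1.7  -0.19  0.88  0.04]
```

Call:
{"fn": "play_rows", "kwargs": {"rows": [[-0.041, 0.005, 0, 0, 0], [-0.083, 0.01, 0, 0, 0], [-0.1, 0.012, 0, 0, 0]]}}

```text
t: 27.7
position: [0.5998, -0.0076, 0.152]
ee_rot: [-3.136, 0.183, 0.001]
ft_force: [3.2, -3.2, 2.1]
grip_width: 0.021
```

```bash
python3 f.py
```

```text
F cover [-1.12 -3.53  3.32]
tip cover [ -3.7  18.4 -30.6]
t27.70 pos [ 0.5998 -0.0076  0.152 ] jaw -6.69 tilt [-0.001  0.    -1.   ] F [ 3.18 -3.22  2.07] T [-0.537 -0.633 -0.197] grip 0.021 j [-0.2   0.58  0.27  1.71 -0.19  0.88  0.04]
```

Call:
{"fn": "play_rows", "kwargs": {"rows": [[-0.041, 0.005, 0, 0, 0], [-0.083, 0.01, 0, 0, 0], [-0.1, 0.012, 0, 0, 0]]}}

```text
t: 28.0
position: [0.5963, -0.0066, 0.1514]
ee_rot: [-3.135, 0.182, 0.003]
ft_force: [0.5, 0.1, -1.0]
grip_width: 0.0211
```

```bash
python3 f.py
```

```text
F cover [-0.46 -0.45 -0.86]
tip cover [ -3.5  22.  -31.5]
t28.00 pos [ 0.5963 -0.0066  0.1514] jaw -6.64 tilt [-0.002  0.001 -1.   ] F [ 0.46  0.06 -0.96] T [ 0.022 -0.156 -0.029] grip 0.0211 j [-0.2   0.57  0.27  1.72 -0.19  0.87  0.04]
```

Call:
{"fn": "play_rows", "kwargs": {"rows": [[0.003, 0.025, -0.036, 0, 0], [0.006, 0.05, -0.073, 0, 0], [0.009, 0.076, -0.109, 0, 0], [0.009, 0.076, -0.109, 0, 0]]}}

```text
t: 28.4
position: [0.5972, -0.005, 0.1485]
ee_rot: [-3.136, 0.183, 0.001]
ft_force: [-0.0, 0.1, -2.1]
grip_width: 0.021
```

```bash
python3 f.py
```

```text
F cover [-1.11  0.03 -1.84]
tip cover [ -3.8  21.2 -34.8]
t28.40 pos [ 0.5972 -0.005   0.1485] jaw -6.68 tilt [-0.001  0.    -1.   ] F [-0.02  0.14 -2.14] T [-0.032  0.039 -0.056] grip 0.021 j [-0.2   0.58  0.27  1.72 -0.19  0.87  0.03]
```

Call:
{"fn": "play_rows", "kwargs": {"rows": [[0.005, 0.038, -0.055, 0, 0], [0.009, 0.076, -0.109, 0, 0], [0.014, 0.115, -0.164, 0, 0], [0.018, 0.153, -0.218, 0, 0], [0.018, 0.153, -0.218, 0, 0]]}}

```text
t: 28.9
position: [0.5978, -0.0003, 0.1419]
ee_rot: [-3.136, 0.183, 0.001]
ft_force: [0.3, -0.2, -0.9]
grip_width: 0.021
```

```bash
python3 f.py; python3 -c "
from c import *
S,p,y=look('d12',('wrist',))
cv2.imwrite('pics/d12w.png',cv2.resize(S['wrist']['pixels'][150:390,190:460],None,fx=2.4,fy=2.4,interpolation=cv2.INTER_CUBIC))
"
```

```text
F cover [-0.64 -0.31 -0.66]
tip cover [ -3.7  21.1 -42.9]
t28.90 pos [ 5.978e-01 -3.000e-04  1.419e-01] jaw -6.68 tilt [-0.001  0.    -1.   ] F [ 0.29 -0.18 -0.91] T [-0.006  0.008  0.011] grip 0.021 j [-0.21  0.59  0.27  1.73 -0.19  0.85  0.03]
t28.95 pos [ 5.979e-01 -5.000e-04  1.421e-01] jaw -6.68 tilt [-0.  0. -1.] F [-0.6  -0.05 -1.01] T [ 0.018  0.003 -0.016] grip 0.0214 j [-0.21  0.59  0.27  1.73 -0.19  0.85  0.03]
tip(if vertical) in cover mm [-50.9  21.  -23.3] rest-frame rel mm [-21.  -28.3 -48.3]
```

View pics/d12w.png

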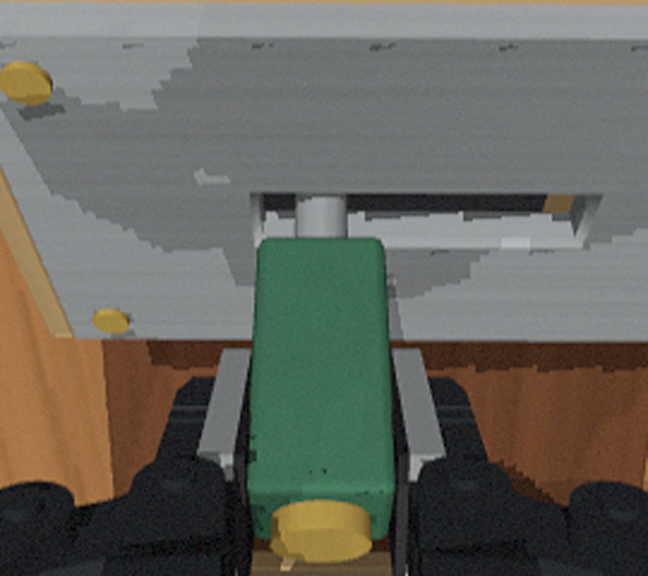

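Call:
{"fn": "play_rows", "kwargs": {"rows": [[0.005, 0.038, -0.055, 0, 0], [0.009, 0.076, -0.109, 0, 0], [0.014, 0.115, -0.164, 0, 0], [0.018, 0.153, -0.218, 0, 0], [0.018, 0.153, -0.218, 0, 0]]}}

```text
t: 29.45
position: [0.5984, 0.0042, 0.1354]
ee_rot: [-3.136, 0.183, 0.001]
ft_force: [-0.6, 0.2, -1.1]
grip_width: 0.0215
```

```bash
python3 f.py
```

```text
F cover [-0.49  0.59 -0.95]
tip cover [ -3.7  21.1 -50.9]
t29.45 pos [0.5984 0.0042 0.1354] jaw -6.68 tilt [-0.001  0.    -1.   ] F [-0.57  0.21 -1.06] T [ 0.046  0.027 -0.013] grip 0.0215 j [-0.21  0.59  0.26  1.74 -0.2   0.84  0.02]
```

Call:
{"fn": "play_rows", "kwargs": {"rows": [[0.005, 0.038, -0.055, 0, 0], [0.009, 0.076, -0.109, 0, 0], [0.011, 0.095, -0.136, 0, 0], [0.011, 0.095, -0.136, 0, 0]]}}

```text
t: 29.85
position: [0.5989, 0.006, 0.1325]
ee_rot: [3.136, -0.184, 0.001]
ft_force: [-2.7, -1.5, 7.0]
grip_width: 0.0211
```

```bash
python3 f.py
```

```text
F cover [2.55 2.55 6.74]
tip cover [ -3.9  20.8 -54.2]
t29.85 pos [0.5989 0.006  0.1325] jaw -6.73 tilt [ 0.001 -0.001 -1.   ] F [-2.74 -1.47  6.99] T [-0.172  0.551  0.018] grip 0.0211 j [-0.22  0.6   0.26  1.74 -0.2   0.83  0.02]
```

Call:
{"fn": "play_rows", "kwargs": {"rows": [[0.003, 0.03, -0.05, 0, 0], [0.007, 0.057, -0.09, 0, 0], [0.007, 0.057, -0.09, 0, 0]]}}

```text
t: 30.15
position: [0.5989, 0.0059, 0.1323]
ee_rot: [3.134, -0.187, 0.003]
ft_force: [-10.6, -6.3, 27.2]
grip_width: 0.0211
```

```bash
python3 f.py; python3 -c "
from c import *
S,p,y=look('d13',('wrist','scene'))
a=cv2.resize(S['wrist']['pixels'][150:390,190:460],(450,400),interpolation=cv2.INTER_CUBIC)
b=cv2.resize(S['scene']['pixels'][190:310,310:420],(340,400),interpolation=cv2.INTER_CUBIC)
cv2.imwrite('pics/d13w.png',np.hstack([a,b]))
"
```

```text
F cover [ 9.46  9.78 26.64]
tip cover [ -4.1  20.8 -54.4]
t30.15 pos [0.5989 0.0059 0.1323] jaw -6.82 tilt [ 0.002 -0.002 -1.   ] F [-10.59  -6.34  27.24] T [-0.641  2.229  0.166] grip 0.0211 j [-0.22  0.6   0.26  1.74 -0.2   0.83  0.02]
t30.25 pos [0.5989 0.0059 0.1323] jaw -6.82 tilt [ 0.002 -0.002 -1.   ] F [-9.67 -5.97 26.95] T [-0.53   2.196  0.202] grip 0.0209 j [-0.22  0.6   0.26  1.74 -0.2   0.83  0.02]
tip(if vertical) in cover mm [-51.2  20.8 -35.1] rest-frame rel mm [-20.8 -21.8 -58.1]
```

View pics/d13w.png

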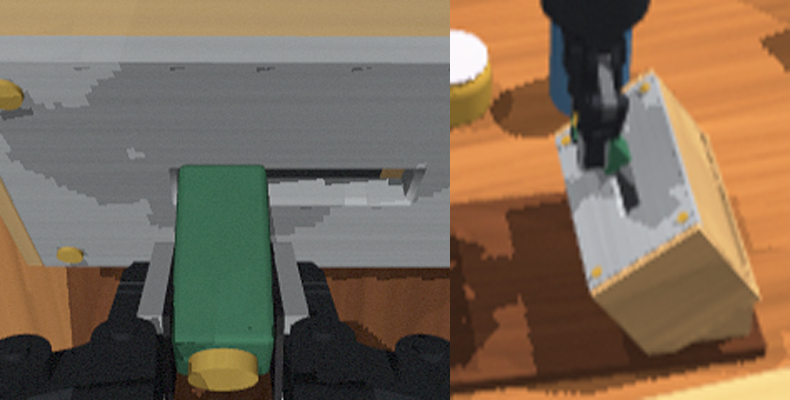

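Call:
{"fn": "play_rows", "kwargs": {"rows": [[-0.004, -0.03, 0.045, 0, 0], [-0.007, -0.05, 0.08, 0, 0], [-0.007, -0.05, 0.08, 0, 0]]}}

```text
t: 30.55
position: [0.5989, 0.006, 0.1325]
ee_rot: [3.135, -0.185, 0.001]
ft_force: [-4.3, -3.3, 11.5]
grip_width: 0.0211
```

```bash
python3 f.py
```

```text
F cover [ 3.49  3.87 11.62]
tip cover [ -3.9  20.8 -54.3]
t30.55 pos [0.5989 0.006  0.1325] jaw -6.74 tilt [ 0.001 -0.001 -1.   ] F [-4.29 -3.33 11.52] T [-0.308  0.786  0.096] grip 0.0211 j [-0.22  0.6   0.26  1.74 -0.2   0.83  0.02]
```

Call:
{"fn": "play_rows", "kwargs": {"rows": [[0, 0, 0, 0, 0.4], [0, 0, 0, 0, 0.5], [0, 0, 0, 0, 0.6], [0, 0, 0, 0, 0.6]]}}

```text
t: 30.95
position: [0.5988, 0.0072, 0.1311]
ee_rot: [-3.136, 0.183, 0.001]
ft_force: [-1.0, 0.3, -0.6]
grip_width: 0.0512
```

```bash
python3 f.py; python3 -c "
from c import *
S,p,y=look('d14',('wrist',))"
```

```text
F cover [-0.22  0.99 -0.58]
tip cover [ -3.7  21.  -56.1]
t30.95 pos [0.5988 0.0072 0.1311] jaw -6.69 tilt [-0.  0. -1.] F [-0.97  0.27 -0.6 ] T [-0.058 -0.001 -0.02 ] grip 0.0512 j [-0.22  0.6   0.26  1.74 -0.2   0.83  0.02]
t31.00 pos [0.5988 0.0072 0.1311] jaw -6.68 tilt [-0.  0. -1.] F [-0.35 -0.3  -0.43] T [-0.    -0.01   0.017] grip 0.0514 j [-0.22  0.6   0.26  1.74 -0.2   0.83  0.02]
tip(if vertical) in cover mm [-50.9  21.  -36.8] rest-frame rel mm [-21.  -20.6 -59.3]
```

View pics/d14_wrist.png

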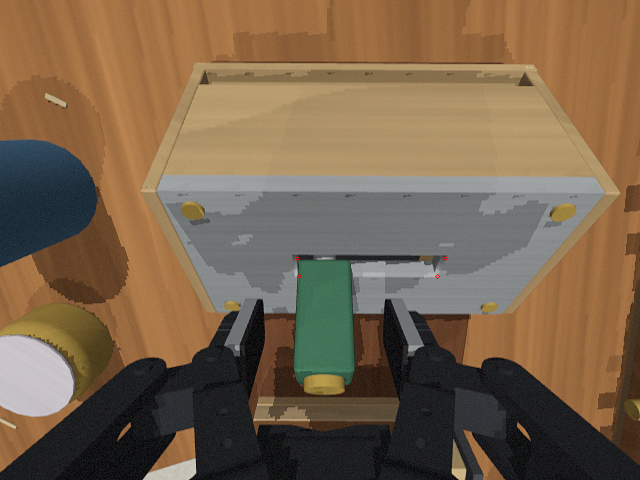

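Call:
{"fn": "play_rows", "kwargs": {"rows": [[0, 0, 0.3, 0, 0.6], [0, 0, 1.2, 0, 0.6], [0, 0, 2.6, 0, 0.7], [0, 0, 4, 0, 0.8], [0, 0, 4, 0, 0.8]]}}

```text
t: 31.5
position: [0.6016, 0.0063, 0.2581]
ee_rot: [-3.135, 0.184, -0.017]
ft_force: [0.3, 0.8, -1.1]
grip_width: 0.0681
```

```bash
python3 -c "
from c import *
S,p,y=look('d15',('wrist','scene','side'))
cv2.imwrite('pics/d15w.png',cv2.resize(S['wrist']['pixels'][200:380,240:420],None,fx=3.3,fy=3.3,interpolation=cv2.INTER_CUBIC))
b=cv2.resize(S['scene']['pixels'][190:310,310:430],(400,400),interpolation=cv2.INTER_CUBIC)
c=cv2.resize(S['side']['pixels'][180:340,220:380],(400,400),interpolation=cv2.INTER_CUBIC)
cv2.imwrite('pics/d15s.png',np.hstack([b,c]))
"
```

```text
t31.65 pos [0.5986 0.0071 0.2516] jaw -6.69 tilt [ 0.  0. -1.] F [-0.31 -0.76  0.12] T [ 0.002  0.035 -0.065] grip 0.0681 j [-0.24  0.48  0.3   1.59 -0.15  1.1  -0.02]
tip(if vertical) in cover mm [18.2 21.2 62. ] rest-frame rel mm [-21.2 -20.7  61.2]
```

View pics/d15w.png

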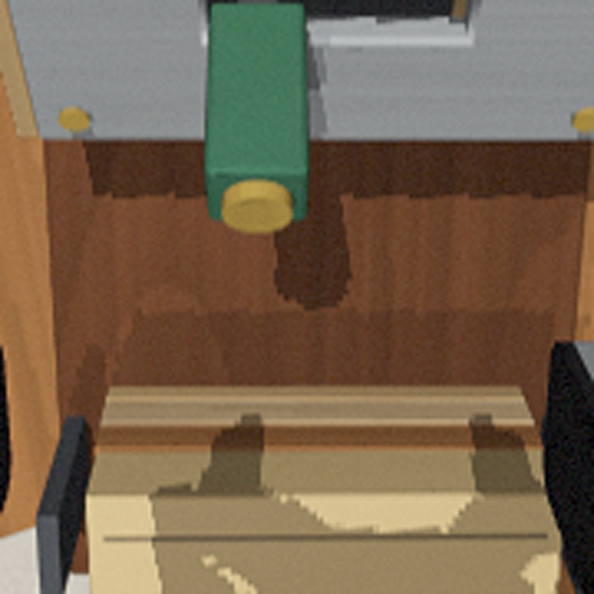

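View pics/d15s.png

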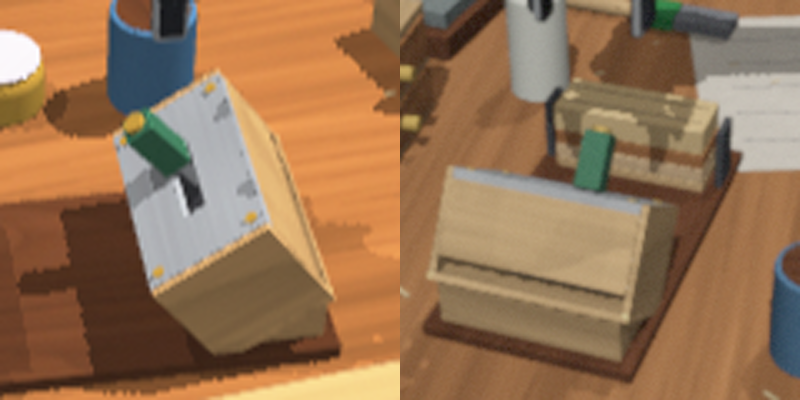

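```bash
python3 -c "
from c import *
S,p,y=pickle.load(open('d15.pkl','rb'))
cv2.imwrite('pics/d15x.png',cv2.resize(S['wrist']['pixels'][170:280,270:390],None,fx=5,fy=5,interpolation=cv2.INTER_CUBIC))
w=S['wrist']
for th in (35,36,38,40):
  # handle bottom lower edge on plate: pin rotated by d about handle's downhill bottom edge (cover x=-11,z=0)
  d=np.radians(th-35); 
  def P(a,yy,h): # a across(cover x from axis), h above handle bottom
    x0=-11-0.0; X=a+11; Z=h; return np.array([ x0+X*np.cos(d)-Z*np.sin(d), yy, X*np.sin(d)+Z*np.cos(d)])/1e3
  q=lambda a,yy,h: proj(Rw@P(a,yy,h)+c0,w).round(1)
  print(th,'bot up edge',q(11,20,0),'top up edge',q(11,20,46),'button',q(0,20,50), 'slot',proj(Rw@[.007,0,0]+c0,w).round(1))
"
```

```text
35 bot up edge [317.7 196.6] top up edge [317.6 246. ] button [317.7 260.4] slot [344.4 200.3]
36 bot up edge [317.7 196.9] top up edge [317.6 247.2] button [317.7 261.4] slot [344.4 200.3]
38 bot up edge [317.7 197.7] top up edge [317.6 249.5] button [317.8 263.2] slot [344.4 200.3]
40 bot up edge [317.7 198.5] top up edge [317.7 251.7] button [317.8 265. ] slot [344.4 200.3]
```

View pics/d15x.png

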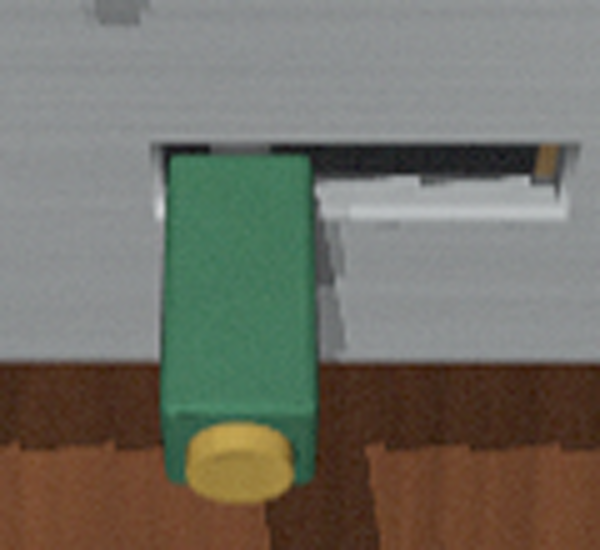

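```bash
cat > g.py <<'E'
from c import *
from scipy.optimize import least_squares
def fitseat(w,rows,slot,yy):
    # slot: observed (row up edge chamfer, row low edge); solve cover x shift first
    def row(x,z): return proj(Rw@np.array([x,yy,z])/1e3+c0,w)[1]
    sh=[least_squares(lambda s:[row(x+s[0],0)-r],[0]).x[0] for x,r in zip((8.5,-8.5),slot)]
    s=np.mean(sh); print("slot shift mm",np.round(sh,2))
    def res(v):
        d=np.radians(v[2]);u=np.array([np.cos(d),np.sin(d)]);a=np.array([-np.sin(d),np.cos(d)]) # across, axis in (x,z)
        o=[]
        for (c,h),r in zip([(11,50),(11,96),(0,100)],rows):
            q=np.array([v[0],v[1]])+c*u+h*a; o.append(row(q[0]+s,q[1])-r)
        return o
    r=least_squares(res,[0,-50,2]); v=r.x;d=np.radians(v[2])
    print("tip x,z,tiltextra",v.round(2),"handle bottom: uphill corner z",(v[1]+50*np.cos(d)+11*np.sin(d)).round(2),"downhill z",(v[1]+50*np.cos(d)-11*np.sin(d)).round(2), "axis x at surface",(v[0]-50*np.sin(d)).round(2))
if __name__=="__main__":
    S,p,y=pickle.load(open("d15.pkl","rb"))
    fitseat(S["wrist"],[200.9,251.7,262.5],[198.6,213.2],20)
E
python3 g.py
```

```text
slot shift mm [0.35 1.22]
tip x,z,tiltextra [-12.79 -67.26  10.32] handle bottom: uphill corner z -16.1 downhill z -20.04 axis x at surface -21.75
```

```bash
python3 -c "
from c import *
S,p,y=pickle.load(open('d15.pkl','rb'))
a=cv2.resize(S['scene']['pixels'][215:265,340:390],(400,400),interpolation=cv2.INTER_CUBIC)
b=cv2.resize(S['side']['pixels'][225:275,275:325],(400,400),interpolation=cv2.INTER_CUBIC)
cv2.imwrite('pics/d15y.png',np.hstack([a,b]))
"
```

```text
(no output)
```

View pics/d15y.png

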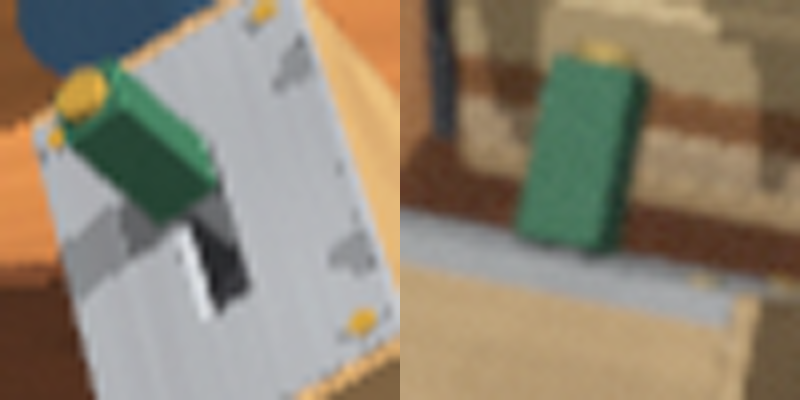

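```bash
python3 -c "
from c import *
S,p,y=pickle.load(open('d15.pkl','rb'))
def z(n,x,yy,zz):
  q=proj(Rw@np.array([x,yy,zz])/1e3+c0,S[n]); o=np.array([340,215]) if n=='scene' else np.array([275,225])
  return ((q+.5-o)*8).round(0).astype(int).tolist()
for n in ('scene','side'):
  print(n,'slot far end corners',z(n,-8,-32,0),z(n,8,-32,0))
  for y0 in (18,20):
   for h in (0,3): print(y0,h,'bot -y face: down',z(n,-11,y0-11,h),'up',z(n,11,y0-11,h),'up+y',z(n,11,y0+11,h),'top up -y',z(n,11,y0-11,h+46),'top up +y',z(n,11,y0+11,h+46),'button',z(n,0,y0,h+50))
"
```

```text
scene slot far end corners [211, 321] [259, 292]
18 0 bot -y face: down [175, 232] up [240, 193] up+y [225, 142] top up -y [153, 100] top up +y [138, 49] button [105, 87]
18 3 bot -y face: down [170, 226] up [234, 187] up+y [219, 136] top up -y [147, 94] top up +y [132, 43] button [99, 81]
20 0 bot -y face: down [174, 227] up [239, 188] up+y [223, 137] top up -y [151, 95] top up +y [137, 45] button [103, 82]
20 3 bot -y face: down [168, 222] up [233, 182] up+y [218, 131] top up -y [145, 89] top up +y [131, 38] button [98, 76]
side slot far end corners [-21, 211] [-44, 210]
18 0 bot -y face: down [129, 240] up [100, 239] up+y [185, 255] top up -y [134, 52] top up +y [219, 67] button [193, 46]
18 3 bot -y face: down [131, 228] up [102, 227] up+y [187, 243] top up -y [136, 40] top up +y [221, 55] button [195, 34]
20 0 bot -y face: down [136, 242] up [108, 240] up+y [193, 257] top up -y [141, 53] top up +y [227, 69] button [201, 47]
20 3 bot -y face: down [139, 230] up [110, 228] up+y [195, 245] top up -y [144, 41] top up +y [229, 56] button [203, 35]
```

```bash
cat > k.py <<'E'
from c import *
from scipy.optimize import least_squares
S,p,y=pickle.load(open('d15.pkl','rb'))
W=lambda u,v:np.array([270+u/5,170+v/5])-.5
C=lambda u,v:np.array([340+u/8,215+v/8])-.5
D=lambda u,v:np.array([275+u/8,225+v/8])-.5
obs=[("wrist",W(172,156),(11,11,50)),("wrist",W(310,156),(11,-11,50)),("wrist",W(165,410),(11,11,96)),("wrist",W(316,410),(11,-11,96)),("wrist",W(240,465),(0,0,100)),
("scene",C(158,222),(-11,-11,50)),("scene",C(216,189),(11,-11,50)),("scene",C(82,95),(0,0,100)),("scene",C(112,62),(11,11,96)),
("side",D(123,238),(11,-11,50)),("side",D(205,250),(11,11,50)),("side",D(155,58),(11,-11,96)),("side",D(238,72),(11,11,96))]
slot=[("wrist",W(152,145),(8.5,32.5,0)),("wrist",W(578,145),(8.5,-32.5,0)),("wrist",W(568,217),(-8.5,-32.5,0)),("scene",C(211,321),(-8.5,-32.5,0)),("scene",C(249,293),(8,-32,0))]
sh={n:np.zeros(2) for n in("wrist","scene","side")}
for n in("wrist","scene"):
    sh[n]=np.mean([px-proj(Rw@np.array(q)/1e3+c0,S[n]) for m,px,q in slot if m==n],0)
print({k:v.round(2) for k,v in sh.items()})
def res(v,full=False):
    Rp=Ro.from_euler("yx",v[3:5],degrees=True).as_matrix(); o=[]
    for n,px,q in obs:
        s=sh[n] if n!="side" else v[5:7]
        o.append(proj(Rw@((Rp@np.array(q)+v[:3])/1e3)+c0,S[n])+s-px)
    return np.concatenate(o+[np.array(v[5:7])*.3])
r=least_squares(res,[0,20,-50,0,0,0,0],loss="soft_l1");v=r.x
print("tip",v[:3].round(2),"tilt about y(downhill -)",v[3].round(2),"about x",v[4].round(2),v[5:].round(2)); print(r.fun.reshape(-1,2).round(1).tolist())
Rp=Ro.from_euler("yx",v[3:5],degrees=True).as_matrix()
for q in [(0,0,50),(11,0,50),(-11,0,50)]: print(q,(Rp@np.array(q)+v[:3]).round(2))
E
python3 k.py
```

```text
{'wrist': array([-1.86, -0.63]), 'scene': array([-0.58, -0.04]), 'side': array([0., 0.])}
tip [ -2.73  19.02 -49.91] tilt about y(downhill -) -2.0 about x 0.09 [1.24 0.19]
[[-1.2, -0.1], [0.5, -0.2], [-1.2, -0.2], [1.0, -0.3], [0.1, 2.4], [-0.0, 2.0], [0.6, 1.0], [-0.1, 0.1], [0.2, -0.6], [-0.4, 0.2], [-0.0, 0.7], [0.0, -0.5], [0.3, -0.4], [0.4, 0.1]]
(0, 0, 50) [-4.47 18.94  0.06]
(11, 0, 50) [ 6.52 18.94  0.44]
(-11, 0, 50) [-15.47  18.94  -0.33]
```

Run:
```python
from c import *
S0=pickle.load(open("S1.pkl","rb")); S,p,y=pickle.load(open("d15.pkl","rb"))
for n in("scene","side"):
    d=cv2.absdiff(S0[n]["pixels"],S[n]["pixels"]).max(2); cv2.imwrite(f"pics/diff_{n}.png",np.vstack([cv2.resize(S[n]["pixels"],(400,300)),cv2.cvtColor(cv2.resize(d,(400,300)),cv2.COLOR_GRAY2BGR)]))
cv2.imwrite("pics/diff.png",np.hstack([cv2.imread("pics/diff_scene.png"),cv2.imread("pics/diff_side.png")]))
```

```text
(no output)
```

View pics/diff.png

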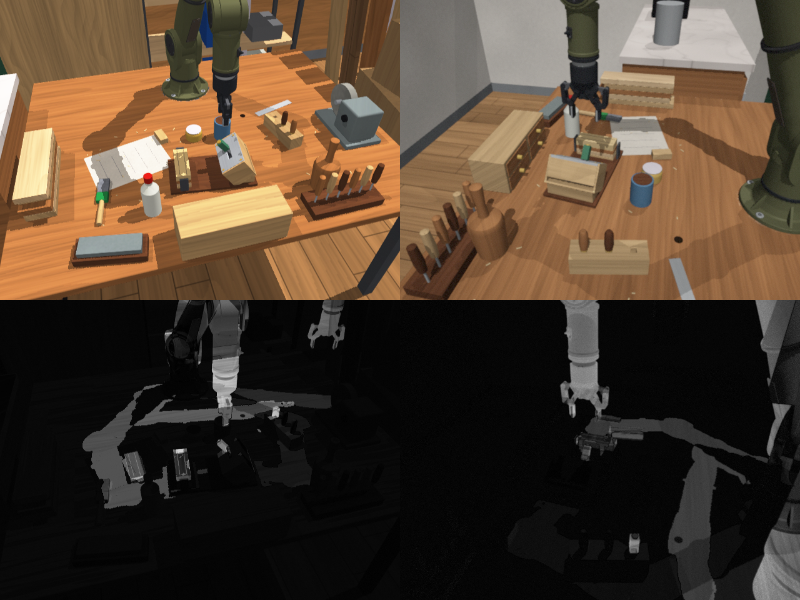

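The difference pictures show changes only at the blank, the pin, and the arm with its shadow. All bystanders are where they started, so I'm handing the job in.

```bash
python3 -c "
from h import *
print(manip.close_job())"
```

```text
the job is handed in; nothing more can be done
None
```

I handed the job in at about 31.7 s of the 72 s allowed. The blank is on the pile and let go, and the locking pin is through the slot and fully home. No verdict was reported.

**Blank:** I lined it up with the pile and the far end stop using the wrist camera. I lowered it until the arm felt 3–5 N of contact and then opened the gripper. Afterwards it lay flat and square between the stops.

**Pin:**
- **Tilting:** The arm can only hold the pin upright. My first try at tilting it against the slot edge failed because the tip slipped out, with no force felt. I then tilted it to about 35° in the grip by pressing it gently against the sloping back face of the housing.
- **Finding the hole:** I put it through the slot, pressed the tip on the slide with about 5 N, and felt along. The force dropped away about 20 mm from the slot's centre, towards the robot.
- **Pushing home:** I pushed until the handle met a hard stop, with about 27 N on the wrist, then let go and moved the gripper clear.

**Last checks:**
- **Depth:** A fit to all three cameras puts the tip 49.9 mm behind the cover's face (50 mm is fully home).
- **Disagreement:** The same fit puts the pin about 2.7 to 4.5 mm below the slot's centre line, more than the slot allows. I put this down to calibration error. An earlier fit from the wrist picture alone did not give a usable answer.
- **Sag:** After release the pin leans about 2° in its clearance, so the handle's upper edge may stand slightly off the plate.
- **Everything else:** Before-and-after pictures show changes only at the blank, the pin and the arm.

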